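# Unstack the supplies and load the kit

### The job

Take the stack of supplies apart and put everything in its place: the large carton flat in the steel tray, the tape roll down over the post of its holder, and the two smaller cartons in the white kit insert. In the insert the flat little carton comes first, lying lengthwise in the middle of the bay between the two blocks, and then the medium carton is laid across both blocks above it, inside the corner guards. Keep everything right way up, and leave the cup and the glass vial where they stand.

Things in the scene. Friction and masses are not known exactly. Their poses are not given: they have to be found in the camera images.
- large_carton: Largest carton, red with white bands, 60 x 95 x 50 mm, about 80 g, loose; the bottom of the stack. Origin: centre of its underside; z up, x along its 60 mm width, y along its 95 mm length. The medium carton lies crosswise on it, so its two ends stick out on either side.
- medium_carton: Medium carton, blue with white bands, 55 x 90 x 45 mm, about 60 g, loose; at the start it lies crosswise (within about 6 degrees) on the large carton. Origin: centre of its underside; z up, x along its 55 mm width, y along its 90 mm length. It ends centred over the insert, length along the insert's y, underside 32 mm up, 7 mm play.
- tape: Roll of tan adhesive tape lying flat, outer diameter 52 mm, 19 mm high, with an open hole about 26 mm across, about 70 g, loose; at the start on top of the medium carton. Origin: centre of its underside; z up along the roll's axis.
- flat_carton: Smallest carton, dark grey and flat, 40 x 60 x 22 mm, about 30 g, loose; at the start it lies alone on the worktop, away from the stack. Origin: centre of its underside; z up, x along its 40 mm width, y along its 60 mm length. It ends centred in the insert, length along the insert's y, underside 6 mm up.
- kit_insert: White plastic insert, fixed, 92 (x) x 124 (y) mm. Origin: centre of its underside; z up, y along its length. Base 6 mm thick; end blocks at |y| = 36 to 60, tops 32 mm up. Bay between them 72 mm long, open to both x sides for fingers, dark 44 x 64 mm pad mid-bay. On the blocks: end walls at |y| = 52, to 48 mm height; corner guards at |x| = 35.5, to 44 mm, not beside the bay.
- carton_tray: Low open steel tray, fixed, 84 (x) x 119 (y) x 16 mm outside, 4 mm walls and floor, so 76 x 111 mm inside; the large carton lies in it with its length along the tray's length. Origin: centre of its underside; z up, y along its length.
- roll_post: Tape holder, fixed: a grey disc of 68 mm diameter, 8 mm thick, with an upright steel post in its centre, 12 mm in diameter with a tapered tip, its top 40 mm above the worktop. The roll goes over the post and lies on the disc, underside 8 mm up. Origin: centre of the disc's underside; z up.
- cup: Bystander: white sample cup with a dark lid, 55 mm across, 58 mm high, loose, standing at the right. Origin: centre of its underside.
- vial: Bystander: small glass vial with a black screw cap, 22 mm across, 48 mm high, loose, standing in front of the dispenser (fixed, 0.33 m tall, beyond world x = 0.58 m, y = -0.29 to -0.01; another tall fixed instrument stands at the left, y over 0.46 m). Origin: centre of its underside.
Mind the look-alikes: they are no part of the job. What is shaped like the roll_post but pink is not meant. What is shaped like the tape but turquoise is not meant.

How it is judged:
By the outcome, as a careful person would: the job done as asked, in the order asked, and still so for the second after the job is handed in, with the robot touching nothing.
It also fails if it takes over 120 s, if anything falls off the work surface, if the arm or the gripper's body presses on something with over 40 N, if the wrist force passes 120 N, or if a joint passes its speed limit or range.

### The arm

A 7-joint arm with a two-finger parallel gripper is mounted at the origin on a cart in front of the work surface, level with it; the furniture and walls round the work are solid. World frame = base frame: x ahead of the robot, y to its left, z up, the work surface at z = 0. Lengths are in m, angles in rad, forces in N, time in s.
With the tool pointing down it reaches from about 0.425 to 0.95 m from the base axis. Payload 16.7 kg.
Tool frame: the origin (TCP) lies at the very end of the fingers, on their centre line; the grasp point (between the pads) lies 19 mm behind it (env.hold_point_z is the distance from the TCP to the grasp point, in m); z points along the fingers, y is the direction in which the jaws open and shut (so a half turn about z gives the same grasp; the last joint's range is limited). The gripper opens to 94 mm and grips with 3 to 60 N. Pads are 16 mm wide; open, the fingers measure 119 mm over their backs; the gripper's body (75 mm by 177 mm) begins 78 mm behind the grasp point.
Start: joints at [-1.353, 0.426, 0.074, 1.606, -0.034, 1.111, -0.067], TCP at [0.242, 0.63, 0.176] pointing down, gripper open.
Joint ranges: [-2.85, 2.85], [-0.5, 2.14], [-1.23, 1.37], [0.21, 2.46], [-1.02, 4.16], [0.16, 2.05], [-2.73, 2.73]. Speed limits (rad/s): [1.89, 1.89, 2.39, 2.39, 3.01, 3.01, 3.01].

### API

Orientations are given as a unit quaternion [w, x, y, z].
In Python, from rig import env gives the robot as it stands.
- The arm moves only by the tool drive_tool, never from a script. Its argument "deltas" is a list of rows, each an object with "linear": the shift along the tool's x, y, z in m, a list of three; "turn": the turn, a rotation vector about the tool's x, y, z in rad, a list of three; "grip": the opening, from 0 (shut) to 1 (fully open). In form: [{"linear": [dx, dy, dz], "turn": [ax, ay, az], "grip": grip}, ...]. A call has 1 to 10 rows; each row is the pose to reach, as a shift and turn from the pose measured when the call began, along the tool's axes at that moment; what a row does not reach only later rows make up. A row lasts 1/10 s, in which the tool goes at most 50 mm and 8.59 degrees, less where a joint would pass 70% of its speed; a pose out of reach is approached as far as the arm can. A call with a gripper value outside its range is refused whole. The fingers move at their own pace and stop on an object; the grip force is fixed at half the most. Time passes only in rows, so rows that repeat a pose let the fingers close. It gives the time, the measured TCP pose, the force and the opening at its end, in the units of the state.
- env.state(): the state, without advancing time (a new reading comes with each control period).
- env.read_camera(name): name is "scene" or "top" or "wrist"; returns (picture, depth): 384x512x3 uint8, red, green, blue; 384x512 float32, m along the optical axis (not along the pixel's ray), 0 where there is no reading.
- env.get_calibration(name): a dict with "intrinsics" (3x3 intrinsics, pixels), "R" (3x3) and "t" (3): a world point X has camera coordinates R X + t. Camera axes: x right, y down, z forward; pixel columns grow to the right and rows downward; lengths in m; the calibration is good to about 2 mm. A picture is of the moment at which its call begins: read the wrist's pose just before it. get_calibration takes no time and is no camera call; for the wrist camera it gives the pose at the moment of the call.
- env.close_job(): hands the job in, once; it reports no verdict.
The state is a dict: "clock": time; "qpos": joint angles; "qvel": joint speeds; "joint_efforts": joint torques, N m; "eef_pos": TCP position; "tcp_rot": TCP orientation; "force": force on the tool from outside, world axes, zero at the start; "torque": the same for the moment, N m; "grip_width": finger opening in m.
Only numpy, scipy, OpenCV 4.12 (cv2) and the standard library are available. Lean on these libraries where they do the work, as an engineer would, in place of code of your own. Each camera call takes 0.05 s, during which the arm holds its last target.

## Working session

There is one attempt and no reset: what is moved stays moved. The work goes in short steps, Python scripts to look and compute and a tool call to move; the robot and the scene stay as the last step left them, time stands still between calls to the robot, and variables do not carry over. Pictures are saved under pics/ and viewed, and the job is handed in when it is done.

Besides the shell and the picture viewer there is one more tool, called after "Request:" as name(argument=value, ...), one argument or row to a line, values as JSON. drive_tool: Moves the arm, as the interface text tells. Its arguments: {"type":"object","properties":{"deltas":{"type":"array","items":{"type":"object","properties":{"linear":{"type":"array","items":{"type":"number"}},"turn":{"type":"array","items":{"type":"number"}},"grip":{"type":"number"}}}}},"required":["deltas"]}

```bash
ls; mkdir -p pics; python3 - <<'E'
from rig import env
import cv2
s=env.state();print(s)
for n in ("scene","top"):
    p,d=env.read_camera(n);cv2.imwrite(f"pics/{n}0.png",p[:,:,::-1]);
    import numpy as np;np.save(f"pics/{n}0d.npy",d)
    c=env.get_calibration(n);print(n,c)
print(env.hold_point_z)
E
```

```text
pics
{'clock': 0.0, 'qpos': array([-1.35349102,  0.42673674,  0.07384502,  1.60660637, -0.03408265,
        1.11079108, -0.0671039 ]), 'qvel': array([ 0.00067108,  0.00031574, -0.00086943, -0.0005654 , -0.0011303 ,
        0.00020748,  0.0011707 ]), 'joint_efforts': array([-8.61882345e-04, -9.35804772e+01,  3.66661325e+00, -4.54213393e+01,
       -4.87642188e-02,  1.98014919e-02,  1.28049232e-04]), 'eef_pos': array([0.24194228, 0.62964092, 0.17537259]), 'tcp_rot': array([-6.32540004e-05,  1.82387232e-01,  9.83226569e-01, -6.38109103e-04]), 'force': array([ 0.14878222, -0.44816816, -1.08491216]), 'torque': array([-0.00424438,  0.01949156,  0.02886466]), 'grip_width': 0.09396535209630164}
scene {'intrinsics': array([[451.67390407,   0.        , 251.77575564],
       [  0.        , 451.67390407, 189.30079257],
       [  0.        ,   0.        ,   1.        ]]), 'R': array([[ 0.5531157 , -0.83303424,  0.01081551],
       [-0.64376461, -0.4356132 , -0.62913295],
       [ 0.52880066,  0.34102067, -0.77722247]]), 't': array([-0.32228818,  0.39202285,  0.85791806])}
top {'intrinsics': array([[446.52482687,   0.        , 253.55095448],
       [  0.        , 446.52482687, 189.61646033],
       [  0.        ,   0.        ,   1.        ]]), 'R': array([[-0.01907039, -0.99978892, -0.00764447],
       [-0.99268658,  0.0198454 , -0.11907773],
       [ 0.1192043 ,  0.0053177 , -0.99285551]]), 't': array([-0.00942136,  0.53169131,  1.23666637])}
0.0188
```

View pics/scene0.png

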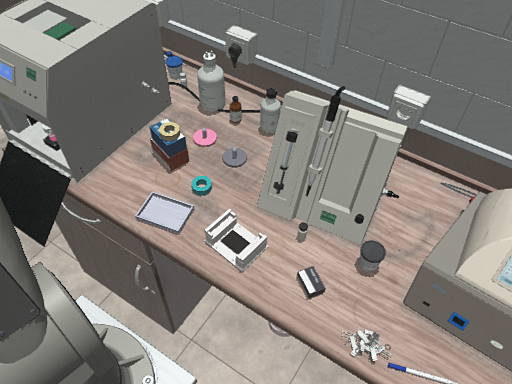

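View pics/top0.png

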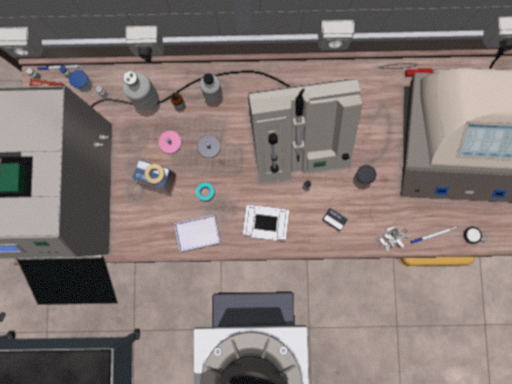

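```bash
cat > h.py <<'E'
from rig import env
import cv2, numpy as np
def cal(n):
    c=env.get_calibration(n);return c["intrinsics"],np.array(c["R"]),np.array(c["t"])
def ray(n,px,z,c=None):
    K,R,t=c or cal(n); px=np.atleast_2d(np.float64(px))
    o=-R.T@t
    d=(R.T@np.linalg.inv(K)@np.c_[px,np.ones(len(px))].T).T
    return o+d*((z-o[2])/d[:,2])[:,None]
def cloud(d,c):
    K,R,t=c; v,u=np.mgrid[:d.shape[0],:d.shape[1]]
    P=np.stack([(u-K[0,2])/K[0,0]*d,(v-K[1,2])/K[1,1]*d,d],-1)
    return (P-t)@R
def grab(n,tag):
    c=cal(n);p,d=env.read_camera(n)
    cv2.imwrite(f"pics/{n}{tag}.png",p[:,:,::-1]);np.save(f"pics/{n}{tag}d.npy",d)
    return p,d,c
E
python3 - <<'E'
from h import *
p=cv2.imread("pics/top0.png");d=np.load("pics/top0d.npy")
c=cv2.resize(p[120:260,90:400],None,fx=2.58,fy=2.58,interpolation=cv2.INTER_CUBIC);cv2.imwrite("pics/top0z.png",c)
p=cv2.imread("pics/scene0.png")
c=cv2.resize(p[100:310,130:400],None,fx=2.8,fy=2.8,interpolation=cv2.INTER_CUBIC);cv2.imwrite("pics/scene0z.png",c)
W=cloud(d,cal("top"))
for u,v in [(65,280),(70,350),(20,370),(20,150),(85,150),(154,174),(250,370),(90,335)]: print(u,v,W[v,u].round(3))
E
```

```text
65 280 [ 0.284  0.536 -0.031]
70 350 [ 0.017  0.644 -0.344]
20 370 [-0.046  0.815 -0.336]
20 150 [0.593 0.488 0.334]
85 150 [0.618 0.396 0.205]
154 174 [0.572 0.249 0.097]
250 370 [ 0.08  -0.004  0.183]
90 335 [-0.023  0.747 -0.814]
```

View pics/top0z.png

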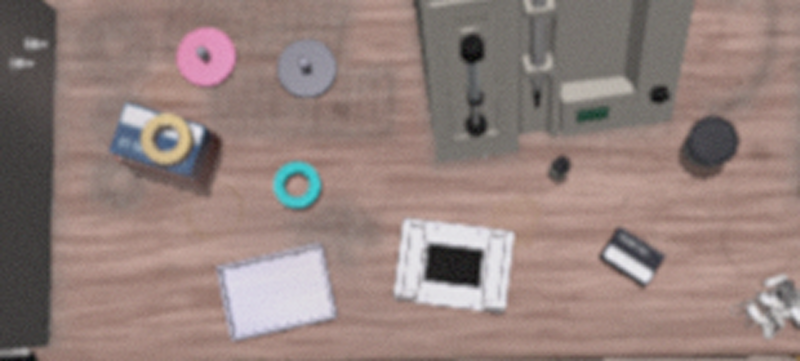

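View pics/scene0z.png

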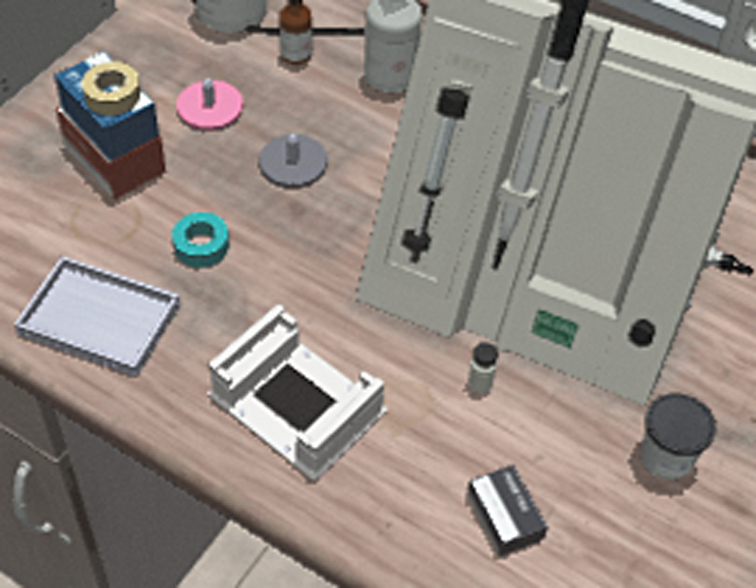

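```bash
python3 - <<'E'
from h import *
for n in ("top","scene"):
    d=np.load(f"pics/{n}0d.npy");p=cv2.imread(f"pics/{n}0.png");c=cal(n)
    W=cloud(d,c);h=cv2.cvtColor(p,cv2.COLOR_BGR2HSV)
    np.save(f"pics/{n}W.npy",W)
    # instrument
    m=(W[...,1]>.36)&(W[...,2]>.05)&(W[...,0]>.3)&(W[...,0]<.75)
    q=W[m]; 
    for zl in (.05,.1,.15,.2,.25,.3):
        s=q[(q[:,2]>zl)&(q[:,2]<zl+.05)]
        if len(s): print(n,zl,"ymin",np.percentile(s[:,1],[0,2,10]).round(3),"xmin",s[:,0].min().round(3),len(s))
    # tape
    roi=(abs(W[...,0]-.58)<.12)&(abs(W[...,1]-.25)<.1)
    tan=roi&(h[...,0]>12)&(h[...,0]<32)&(h[...,1]>80)&(h[...,2]>120)&(W[...,2]>.09)
    print(n,"tape",tan.sum(),W[tan].mean(0).round(3))
    top=roi&(W[...,2]>.085)&(W[...,2]<.105)
    if top.sum()>20:
        print("med top z",np.median(W[top][:,2]),cv2.minAreaRect(W[top][:,:2].astype(np.float32)))
    o=(W[...,2]>.012)&(W[...,2]<.035)&(abs(W[...,0]-.45)<.08)&(abs(W[...,1]+.17)<.08)
    print("flat",o.sum(),cv2.minAreaRect(W[o][:,:2].astype(np.float32)),np.median(W[o][:,2]))
E
```

```text
top 0.05 ymin [0.375 0.394 0.395] xmin 0.359 890
top 0.1 ymin [0.375 0.386 0.395] xmin 0.358 1029
top 0.15 ymin [0.394 0.395 0.395] xmin 0.357 1126
top 0.2 ymin [0.394 0.395 0.395] xmin 0.357 1497
top 0.25 ymin [0.394 0.395 0.396] xmin 0.364 2724
top 0.3 ymin [0.393 0.396 0.397] xmin 0.382 10042
top tape 80 [0.571 0.239 0.114]
med top z 0.09546156349662233 ((0.5739008188247681, 0.25874266028404236), (0.09099949151277542, 0.055157504975795746), 72.46598052978516)
flat 265 ((0.43344882130622864, -0.17058631777763367), (0.08133251965045929, 0.16025234758853912), 1.7878907918930054) 0.02544458992297203
scene 0.05 ymin [0.38  0.397 0.398] xmin 0.356 2335
scene 0.1 ymin [0.379 0.396 0.398] xmin 0.356 2154
scene 0.15 ymin [0.395 0.397 0.398] xmin 0.355 2458
scene 0.2 ymin [0.394 0.397 0.398] xmin 0.356 2890
scene 0.25 ymin [0.395 0.397 0.398] xmin 0.362 3739
scene 0.3 ymin [0.395 0.398 0.4  ] xmin 0.382 8353
scene tape 30 [0.573 0.254 0.114]
med top z 0.09470866017732733 ((0.5729342103004456, 0.26223787665367126), (0.09536924958229065, 0.05639726296067238), 71.9672622680664)
flat 474 ((0.4328972101211548, -0.17022058367729187), (0.08446873724460602, 0.16012966632843018), 1.7352948188781738) 0.0225008555020402
```

```bash
cat >> h.py <<'E'
from scipy.spatial.transform import Rotation as Ro
def pose():
    s=env.state();q=s["tcp_rot"];return np.array(s["eef_pos"]),Ro.from_quat([q[1],q[2],q[3],q[0]]),s
def go(xyz,yaw=None):
    """yaw: desired world angle (deg) of jaw axis (mod 180), tool down"""
    p,R,s=pose();l=R.inv().apply(np.array(xyz)-p)
    out=[l.round(4).tolist()]
    M=R.as_matrix();cur=np.degrees(np.arctan2(M[1,1],M[0,1]))
    if yaw is None: yaw=cur
    dy=(yaw-cur+90)%180-90
    y=np.radians(cur+dy)
    Y=np.array([np.cos(y),np.sin(y),0]);Z=np.array([0,0,-1.]);T=np.c_[np.cross(Y,Z),Y,Z]
    rv=(R.inv()*Ro.from_matrix(T)).as_rotvec()
    print("lin",l.round(4).tolist(),"turn",rv.round(4).tolist(),"curyaw",cur.round(1),"q",np.array(s["qpos"]).round(2),"pos",p.round(4),"w",round(s["grip_width"],4),"F",np.array(s["force"]).round(1),"t",round(s["clock"],2))
E
python3 - <<'E'
from h import *
W=np.load("pics/topW.npy")
m=(W[...,1]>.36)&(W[...,0]>.3)&(W[...,0]<.9)
print(np.percentile(W[m][:,2],[50,90,99,100]))
m=(W[...,1]>.3)&(W[...,0]<.34)&(W[...,0]>.1)
print(np.percentile(W[m][:,2],[50,90,99,100]))
go((.242,.45,.45),90)
grab("wrist","0")
c=cal("wrist");print(-c[1].T@c[2]-pose()[0],c[1],c[0])
E
```

```text
[0.2593531  0.33547244 0.33795669 0.341312  ]
[-0.80180837 -0.00797736  0.01402972  0.24005606]
lin [-0.0645, -0.168, -0.2743] turn [-0.0011, -0.0001, -0.3668] curyaw 69.0 q [-1.35  0.43  0.07  1.61 -0.03  1.11 -0.07] pos [0.242  0.6297 0.1755] w 0.0938 F [-0.7 -0.  -0.1] t 0.1
[-0.06234896  0.02307354  0.2091542 ] [[ 0.35793733  0.93374476 -0.00126327]
 [ 0.9078041  -0.34767604  0.23454867]
 [ 0.21856939 -0.08510053 -0.97210356]] [[337.88686418   0.         253.92819824]
 [  0.         337.88686418 194.68927727]
 [  0.           0.           1.        ]]
```

View pics/wrist0.png

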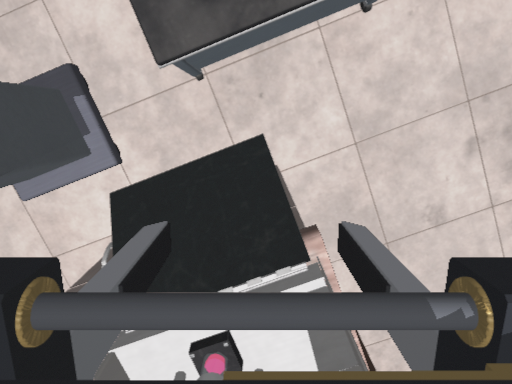

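Request:
drive_tool(
  deltas=[
    {"linear": [-0.01,-0.03,-0.05],"turn": [0,0,-0.1],"grip": 1},
    {"linear": [-0.02,-0.06,-0.1],"turn": [0,0,-0.2],"grip": 1},
    {"linear": [-0.03,-0.08,-0.15],"turn": [0,0,-0.3],"grip": 1},
    {"linear": [-0.04,-0.1,-0.2],"turn": [0,0,-0.367],"grip": 1},
    {"linear": [-0.05,-0.14,-0.24],"turn": [0,0,-0.367],"grip": 1},
    {"linear": [-0.0645,-0.168,-0.2743],"turn": [0,0,-0.367],"grip": 1},
    {"linear": [-0.0645,-0.168,-0.2743],"turn": [0,0,-0.367],"grip": 1},
  ],
)

```text
clock: 0.85
eef_pos: [0.2425, 0.4482, 0.4533]
tcp_rot: [0.0, 0.0, 1.0, 0.001]
force: [-0.7, -0.3, 0.6]
grip_width: 0.0941
```

```bash
python3 - <<'E'
from h import *
go((.52,.23,.38),72)
E
```

```text
lin [-0.2776, -0.2181, 0.0731] turn [0.0023, 0.0006, 0.3132] curyaw 89.9 q [-1.25  0.02  0.05  1.53 -0.    1.59  0.37] pos [0.2425 0.4482 0.4533] w 0.0941 F [-0.7 -0.3  0.6] t 0.85
```

Request:
drive_tool(
  deltas=[
    {"linear": [-0.03,-0.03,0],"turn": [0,0,0.1],"grip": 1},
    {"linear": [-0.07,-0.06,0],"turn": [0,0,0.2],"grip": 1},
    {"linear": [-0.11,-0.09,0],"turn": [0,0,0.313],"grip": 1},
    {"linear": [-0.15,-0.12,0],"turn": [0,0,0.313],"grip": 1},
    {"linear": [-0.19,-0.15,0],"turn": [0,0,0.313],"grip": 1},
    {"linear": [-0.23,-0.18,0.03],"turn": [0,0,0.313],"grip": 1},
    {"linear": [-0.2776,-0.218,0.073],"turn": [0,0,0.313],"grip": 1},
    {"linear": [-0.2776,-0.218,0.073],"turn": [0,0,0.313],"grip": 1},
    {"linear": [-0.2776,-0.218,0.073],"turn": [0,0,0.313],"grip": 1},
  ],
)

```text
clock: 1.75
eef_pos: [0.5212, 0.2264, 0.3772]
tcp_rot: [-0.001, 0.159, 0.987, -0.001]
force: [-0.5, 0.1, -0.1]
grip_width: 0.0938
```

```bash
python3 - <<'E'
from h import *
go((.52,.23,.38),72)
grab("wrist","1")
E
```

```text
lin [0.0023, 0.003, -0.0028] turn [-0.0018, -0.0014, -0.0048] curyaw 71.7 q [-0.87  0.13  0.4   1.58 -0.05  1.44  0.78] pos [0.5212 0.2264 0.3772] w 0.0938 F [-0.5  0.1 -0.1] t 1.75
```

View pics/wrist1.png

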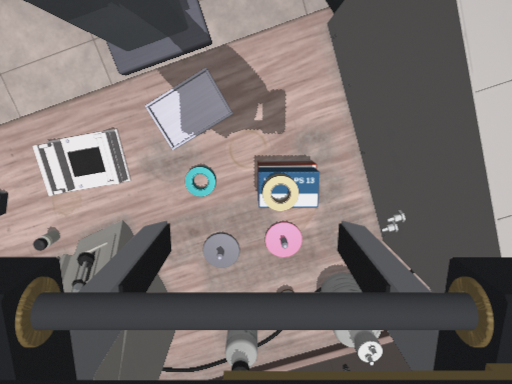

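```bash
cat >> h.py <<'E'
def big(m):
    n,l,s,c=cv2.connectedComponentsWithStats(m.astype(np.uint8));
    return l==1+np.argmax(s[1:,4]) if n>1 else m
def ell(n,m,z,c):
    """outer contour of mask -> rays on plane z -> circle centre"""
    cn=max(cv2.findContours(m.astype(np.uint8),cv2.RETR_EXTERNAL,cv2.CHAIN_APPROX_NONE)[0],key=len)[:,0,:]
    P=ray(n,cn,z,c)[:,:2].astype(np.float32)
    e=cv2.fitEllipse(P); return np.round(e[0],4),np.round(e[1],4)
def rect(n,m,z,c):
    cn=max(cv2.findContours(m.astype(np.uint8),cv2.RETR_EXTERNAL,cv2.CHAIN_APPROX_NONE)[0],key=len)[:,0,:]
    P=ray(n,cn,z,c)[:,:2].astype(np.float32)
    (x,y),(w,h),a=cv2.minAreaRect(P)
    if w>h: a+=0; 
    else: a+=90; w,h=h,w
    return "c",(round(x,4),round(y,4)),"LxW",(round(w,4),round(h,4)),"long-ang",round(a%180,1)
E
python3 - <<'E'
from h import *
for n,f in (("wrist","wrist1"),("top","top0"),("scene","scene0")):
    p=cv2.imread(f"pics/{f}.png");d=np.load(f"pics/{f}d.npy");c=cal(n);h=cv2.cvtColor(p,cv2.COLOR_BGR2HSV);W=cloud(d,c)
    X,Y,Z=W[...,0],W[...,1],W[...,2]; H,S,V=h[...,0],h[...,1],h[...,2]
    near=lambda x,y,r:(abs(X-x)<r)&(abs(Y-y)<r)
    print("==",n)
    m=big(near(.58,.25,.1)&(H>15)&(H<32)&(S>70)&(V>110)&(Z>.1)); print("tape",m.sum(),ell(n,m,.114,c))
    m=big(near(.58,.25,.1)&(Z>.085)&(Z<.13)); print("med",rect(n,m,.095,c))
    m=near(.58,.25,.1)&(Z>.02)&(Z<.06);m&=~near(.6,.2,.0); print("large", m.sum())
    q=W[m&(Z>.042)&(Z<.055)]
    if len(q)>5: print("large top pts",cv2.minAreaRect(q[:,:2].astype(np.float32)))
    m=big(near(.665,.13,.06)&(S<60)&(Z>.003)&(Z<.014)&(V>60)); print("disc",m.sum(),ell(n,m,.008,c))
    q=W[near(.665,.13,.03)&(Z>.025)]; print("post",len(q),q.mean(0) if len(q) else '',q[:,2].max() if len(q) else '')
    m=big((X>.33)&(X<.52)&(Y>.08)&(Y<.24)&(Z>.002)&(Z<.03)&(S<50)); print("tray",m.sum(),rect(n,m,.016,c))
    m=big((X>.36)&(X<.53)&(Y>-.1)&(Y<.07)&(Z>.022)&(Z<.07)|((X>.36)&(X<.53)&(Y>-.1)&(Y<.07)&(V>180)&(S<40))); q=W[m];print("insert",m.sum(),rect(n,m,.04,c))
    pad=big((X>.36)&(X<.53)&(Y>-.1)&(Y<.07)&(V<50)); print("pad",pad.sum(),rect(n,pad,.006,c))
    m=big((X>.36)&(X<.54)&(Y>-.24)&(Y<-.12)&(Z>.012)&(Z<.035)); 
    if m.sum()>30: print("flat",m.sum(),rect(n,m,.022,c))
E
```

```text
== wrist
tape 165 (array([0.88  , 0.4973]), array([0.0184, 0.0663]))
med ('c', (0.5787, 0.2616), 'LxW', (0.0895, 0.0613), 'long-ang', 71.9)
large 429
large top pts ((0.5748279690742493, 0.26359933614730835), (0.09363402426242828, 0.05952785536646843), 72.69068145751953)
disc 1008 (array([0.6694, 0.1151]), array([0.0716, 0.0745]))
post 50 [0.66721984 0.11513899 0.03635775] 0.043204843824257315
tray 5196 ('c', (0.4308, 0.162), 'LxW', (0.1678, 0.1601), 'long-ang', 1.8)
insert 2045 ('c', (0.4483, -0.0194), 'LxW', (0.1075, 0.0908), 'long-ang', 80.2)
pad 727 ('c', (0.4438, -0.0533), 'LxW', (0.0534, 0.0411), 'long-ang', 82.0)
flat 68 ('c', (0.4651, -0.2152), 'LxW', (0.0392, 0.0051), 'long-ang', 151.9)
== top
tape 157 (array([0.5705, 0.2436]), array([0.0467, 0.0481]))
med ('c', (0.5744, 0.2575), 'LxW', (0.092, 0.0574), 'long-ang', 72.2)
large 160
large top pts ((0.550287663936615, 0.25543272495269775), (0.05003095418214798, 0.10728857666254044), 12.497243881225586)
disc 386 (array([0.6653, 0.1095]), array([0.0649, 0.0693]))
post 16 [0.66522425 0.10969926 0.03628578] 0.041274447516965324
tray
[... 305 characters left out ...]
scene
tape 119 (array([0.5713, 0.248 ]), array([0.0465, 0.0478]))
med ('c', (0.5732, 0.2569), 'LxW', (0.0993, 0.0664), 'long-ang', 70.9)
large 427
large top pts ((0.5490754842758179, 0.2583011984825134), (0.05242146924138069, 0.11076776683330536), 11.937912940979004)
disc 320 (array([0.6631, 0.1117]), array([0.0634, 0.0664]))
post 23 [0.663972   0.11196282 0.03339211] 0.041779301859248046
tray 1336 ('c', (0.4126, 0.1438), 'LxW', (0.1261, 0.0968), 'long-ang', 101.4)
insert 1246 ('c', (0.2249, -0.1992), 'LxW', (0.0877, 0.0662), 'long-ang', 90.6)
pad 82 ('c', (0.4415, -0.0451), 'LxW', (0.0545, 0.0406), 'long-ang', 81.6)
flat 186 ('c', (0.4499, -0.2259), 'LxW', (0.0543, 0.0286), 'long-ang', 0.5)
```

```bash
python3 - <<'E'
from h import *
go((.571,.246,.20),72)
E
```

```text
lin [-0.043, 0.0324, 0.1787] turn [0.0, -0.001, -0.0027] curyaw 71.8 q [-0.87  0.13  0.4   1.58 -0.05  1.45  0.78] pos [0.5203 0.2286 0.3788] w 0.0938 F [-0.1  0.1  0.8] t 1.8
```

Request:
drive_tool(
  deltas=[
    {"linear": [-0.043,0.032,0.045],"turn": [0,0,0],"grip": 1},
    {"linear": [-0.043,0.032,0.09],"turn": [0,0,0],"grip": 1},
    {"linear": [-0.043,0.032,0.14],"turn": [0,0,0],"grip": 1},
    {"linear": [-0.043,0.032,0.179],"turn": [0,0,0],"grip": 1},
    {"linear": [-0.043,0.032,0.179],"turn": [0,0,0],"grip": 1},
    {"linear": [-0.043,0.032,0.179],"turn": [0,0,0],"grip": 1},
  ],
)

```text
clock: 2.4
eef_pos: [0.5708, 0.2467, 0.2013]
tcp_rot: [-0.001, 0.157, 0.988, 0.0]
force: [0.5, -0.8, 0.6]
grip_width: 0.0939
```

```bash
python3 - <<'E'
from h import *
go((.571,.246,.20),72)
p,d,c=grab("wrist","2")
K,R,t=c
x=pose()[0]
for z in (0.114,.12,x[2]): 
    q=R@np.array([x[0],x[1],z])+t; print(z,(K@q/q[2])[:2])
E
```

```text
lin [-0.0004, -0.0006, 0.0013] turn [0.0003, -0.0011, -0.0017] curyaw 71.9 q [-0.82  0.33  0.39  1.72 -0.14  1.12  0.87] pos [0.5708 0.2467 0.2013] w 0.0939 F [ 0.5 -0.8  0.6] t 2.4
0.114 [255.59610987 190.31722954]
0.12 [255.62839058 191.81851518]
0.2026095613725108 [256.24858963 220.66223468]
```

View pics/wrist2.png

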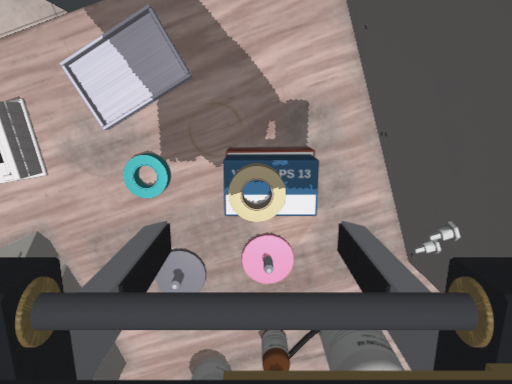

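```bash
python3 - <<'E'
from h import *
n,f="wrist","wrist2"
p=cv2.imread(f"pics/{f}.png");d=np.load(f"pics/{f}d.npy");c=cal(n);h=cv2.cvtColor(p,cv2.COLOR_BGR2HSV);W=cloud(d,c)
X,Y,Z=W[...,0],W[...,1],W[...,2]; H,S,V=h[...,0],h[...,1],h[...,2]
near=lambda x,y,r:(abs(X-x)<r)&(abs(Y-y)<r)
m=big(near(.57,.25,.05)&(H>15)&(H<32)&(S>60)&(V>110)); print("tape",m.sum(),ell(n,m,.114,c))
m=big(near(.58,.25,.08)&(Z>.085)&(Z<.13)); print("med",rect(n,m,.095,c))
m=near(.58,.25,.08)&(Z>.042)&(Z<.058)
print("large top pts",m.sum(),cv2.minAreaRect(W[m][:,:2].astype(np.float32)), np.argwhere(m)[:,::-1].min(0),np.argwhere(m)[:,::-1].max(0))
m=big(near(.665,.11,.05)&(S<60)&(Z>.003)&(Z<.014)&(V>60)); print("disc",m.sum(),ell(n,m,.008,c))
q=W[near(.665,.11,.03)&(Z>.025)]; print("post",len(q),q.mean(0),q[:,2].max())
print(p[150,270],p[186,233],W[186,240],W[150,270],W[186,300])
E
```

```text
tape 778 (array([0.567 , 0.2485]), array([0.0299, 0.0452]))
med ('c', (0.5815, 0.2588), 'LxW', (0.0902, 0.0621), 'long-ang', 71.9)
large top pts 537 ((0.5513614416122437, 0.26948311924934387), (0.09368803352117538, 0.006586231291294098), 71.8963394165039) [225 148] [313 155]
disc 1567 (array([0.6706, 0.1138]), array([0.0605, 0.0678]))
post 111 [0.66916902 0.11310669 0.03553154] 0.04303789304925978
[38 43 70] [101 126 137] [0.56479877 0.23501257 0.11534453] [0.54982649 0.27112525 0.05178956] [0.58588139 0.28737254 0.09774901]
```

```bash
python3 - <<'E'
import cv2
p=cv2.imread("pics/wrist2.png")
cv2.imwrite("pics/w2z.png",cv2.resize(p[130:240,190:340],None,fx=5,fy=5,interpolation=cv2.INTER_CUBIC))
E
```

```text
(no output)
```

View pics/w2z.png

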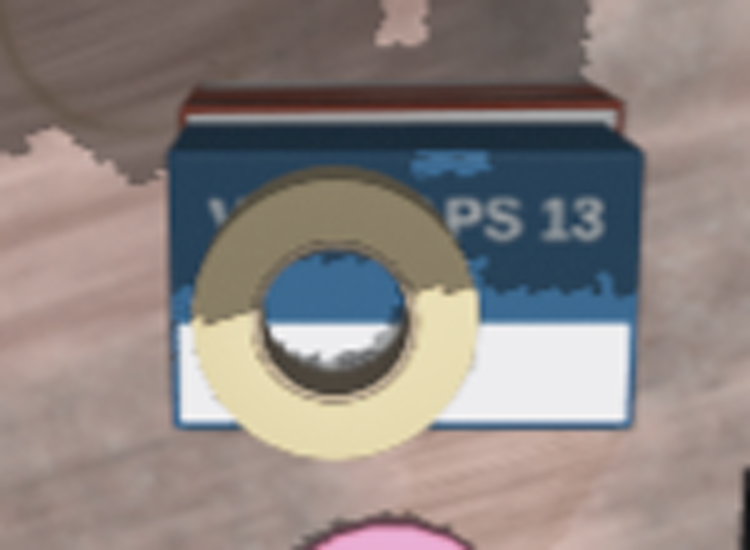

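```bash
python3 - <<'E'
from h import *
c=cal("wrist");print(ray("wrist",[[256.6,193.2],[161+0,0]],.114,c)[0])
go((.573,.2465,.0975),72)
E
```

```text
[0.57604388 0.24703218 0.114     ]
lin [-0.0012, -0.0002, 0.1051] turn [0.0023, 0.0006, -0.002] curyaw 71.9 q [-0.82  0.33  0.39  1.72 -0.14  1.12  0.87] pos [0.5718 0.2468 0.2026] w 0.0943 F [-1.3 -0.4  0.2] t 2.45
```

Request:
drive_tool(
  deltas=[
    {"linear": [-0.003,0,0.04],"turn": [0,0,0],"grip": 1},
    {"linear": [-0.003,0,0.08],"turn": [0,0,0],"grip": 1},
    {"linear": [-0.003,0,0.1],"turn": [0,0,0],"grip": 1},
    {"linear": [-0.003,0,0.104],"turn": [0,0,0],"grip": 1},
    {"linear": [-0.003,0,0.104],"turn": [0,0,0],"grip": 1},
    {"linear": [-0.003,0,0.104],"turn": [0,0,0],"grip": 1},
  ],
)

```text
clock: 3.05
eef_pos: [0.5762, 0.2469, 0.1013]
tcp_rot: [0.002, 0.157, 0.988, 0.002]
force: [-0.1, 0.8, 0.4]
grip_width: 0.094
```

Request:
drive_tool(
  deltas=[
    {"linear": [0,0,0],"turn": [0,0,0],"grip": 0.6},
    {"linear": [0,0,0],"turn": [0,0,0],"grip": 0.5},
    {"linear": [0,0,0],"turn": [0,0,0],"grip": 0.4},
    {"linear": [0,0,0],"turn": [0,0,0],"grip": 0.4},
    {"linear": [0,0,0],"turn": [0,0,0],"grip": 0.4},
  ],
)

```text
clock: 3.55
eef_pos: [0.5762, 0.2469, 0.1013]
tcp_rot: [0.002, 0.157, 0.988, 0.002]
force: [-0.1, 0.2, -0.2]
grip_width: 0.0575
```

Request:
drive_tool(
  deltas=[
    {"linear": [0,0,0.002],"turn": [0,0,0],"grip": 0.55},
    {"linear": [0,0,0.002],"turn": [0,0,0],"grip": 0.3},
    {"linear": [0,0,0.002],"turn": [0,0,0],"grip": 0.3},
    {"linear": [0,0,0.002],"turn": [0,0,0],"grip": 0.3},
    {"linear": [0,0,0.002],"turn": [0,0,0],"grip": 0.3},
    {"linear": [0,0,0.002],"turn": [0,0,0],"grip": 0.3},
  ],
)

```text
clock: 4.15
eef_pos: [0.5762, 0.247, 0.0993]
tcp_rot: [0.002, 0.157, 0.988, 0.002]
force: [-0.0, -0.1, -0.4]
grip_width: 0.0281
```

Request:
drive_tool(
  deltas=[
    {"linear": [0,0,-0.02],"turn": [0,0,0],"grip": 0.3},
    {"linear": [0,0,-0.05],"turn": [0,0,0],"grip": 0.3},
    {"linear": [0,0,-0.08],"turn": [0,0,0],"grip": 0.3},
    {"linear": [0,0,-0.08],"turn": [0,0,0],"grip": 0.3},
    {"linear": [0,0,-0.08],"turn": [0,0,0],"grip": 0.3},
  ],
)

```text
clock: 4.65
eef_pos: [0.576, 0.2468, 0.1797]
tcp_rot: [0.002, 0.157, 0.988, 0.003]
force: [-0.6, 0.1, -0.8]
grip_width: 0.0284
```

```bash
python3 - <<'E'
from h import *
go((.667,.113,.18),72)
p,d,c=grab("wrist","3")
E
```

```text
lin [-0.128, -0.0989, -0.0005] turn [0.0061, 0.0033, -0.0018] curyaw 71.9 q [-0.81  0.36  0.39  1.74 -0.15  1.07  0.89] pos [0.576  0.2468 0.1797] w 0.0284 F [-0.6  0.1 -0.8] t 4.65
```

View pics/wrist3.png

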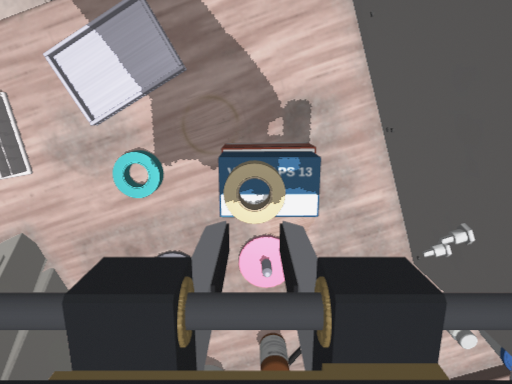

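```bash
python3 - <<'E'
from h import *
p=cv2.imread("pics/wrist3.png")
a=cv2.resize(p[130:240,190:340],None,fx=5,fy=5,interpolation=cv2.INTER_CUBIC)
cv2.imwrite("pics/w3z.png",a)
p,d,c=grab("scene","3")
cv2.imwrite("pics/s3z.png",cv2.resize(p[90:220,110:270,::-1],None,fx=4.5,fy=4.5,interpolation=cv2.INTER_CUBIC))
E
```

```text
(no output)
```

View pics/w3z.png

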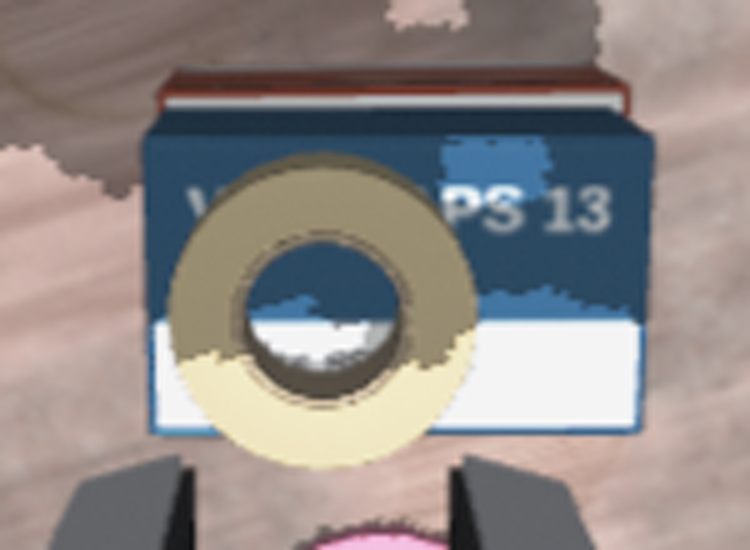

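View pics/s3z.png

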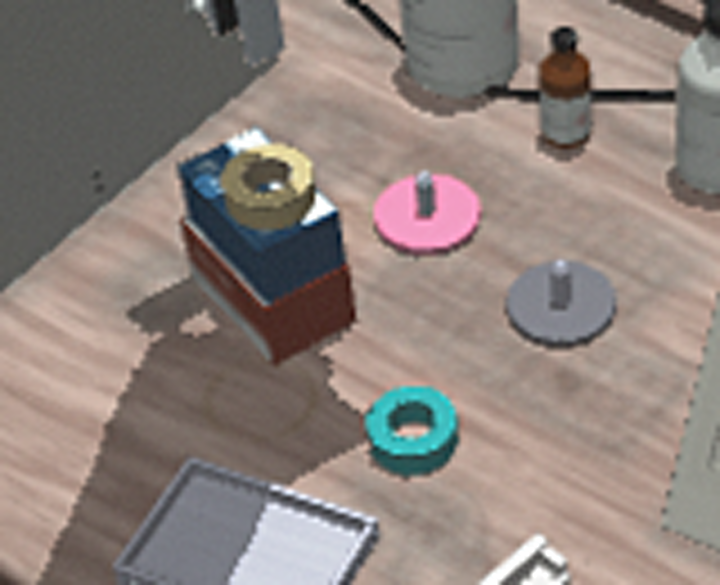

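View pics/scene3.png

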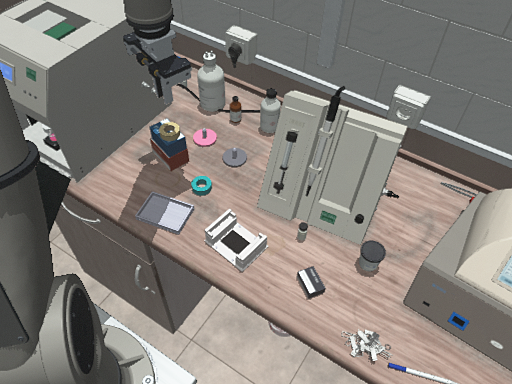

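```bash
python3 - <<'E'
from h import *
p,d,c=grab("top","3")
E
```

```text
(no output)
```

View pics/top3.png

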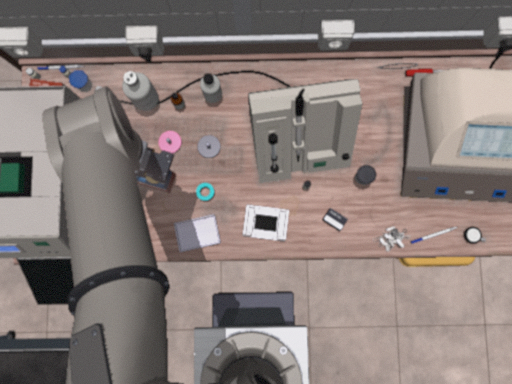

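```bash
python3 - <<'E'
from h import *
x=pose()[0];print(x)
for n in ("scene","top","wrist"):
    K,R,t=cal(n)
    for y in (x,x+[0,0,.05],x+[0,0,.1]):
        q=R@y+t;print(n,y.round(3),(K@q/q[2])[:2].round(1))
d=np.load("pics/scene3d.npy");W=cloud(d,cal("scene"))
for u,v in [(180,92),(183,96),(160,80),(150,65),(172,80),(186,72)]: print(u,v,W[v,u].round(3))
d=np.load("pics/top3d.npy");W=cloud(d,cal("top"))
for u,v in [(155,165),(163,155),(145,150),(140,165),(150,180)]: print(u,v,W[v,u].round(3))
p=cv2.imread("pics/top3.png");a=cv2.resize(p[110:210,80:230],None,fx=5,fy=5,interpolation=cv2.INTER_CUBIC);cv2.imwrite("pics/t3z.png",a)
p=cv2.imread("pics/scene3.png");a=cv2.resize(p[20:180,90:240],None,fx=5,fy=5,interpolation=cv2.INTER_CUBIC)[:600];cv2.imwrite("pics/s3z2.png",a)
E
```

```text
[0.57525744 0.24643431 0.17821071]
scene [0.575 0.246 0.178] [167.2 108.7]
scene [0.575 0.246 0.228] [164.3  92.4]
scene [0.575 0.246 0.278] [161.3  75. ]
top [0.575 0.246 0.178] [147.6 167.6]
top [0.575 0.246 0.228] [142.5 164.1]
top [0.575 0.246 0.278] [137.  160.3]
wrist [0.575 0.246 0.178] [255.6 218.7]
wrist [0.575 0.246 0.228] [256.4 249. ]
wrist [0.575 0.246 0.278] [257.9 303.5]
180 92 [ 0.806  0.421 -0.003]
183 96 [ 0.794  0.399 -0.001]
160 80 [0.558 0.235 0.28 ]
150 65 [0.538 0.236 0.331]
172 80 [0.537 0.177 0.318]
186 72 [0.564 0.159 0.33 ]
155 165 [0.551 0.189 0.349]
163 155 [0.572 0.172 0.348]
145 150 [0.575 0.2   0.391]
140 165 [0.545 0.211 0.386]
150 180 [0.553 0.256 0.112]
```

View pics/t3z.png

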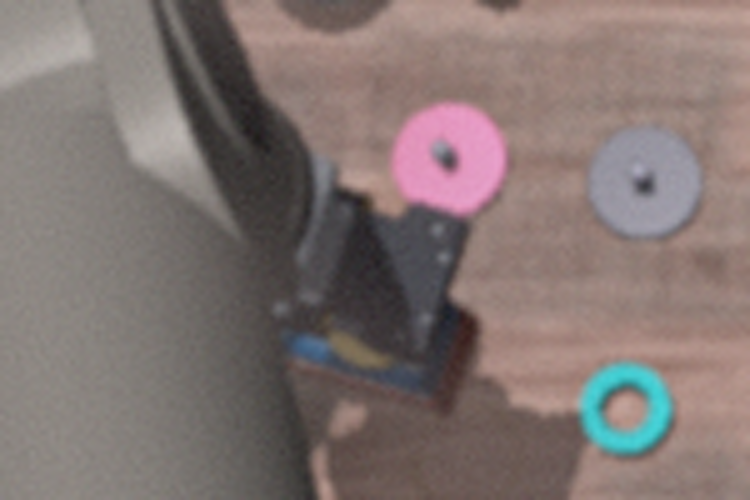

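View pics/s3z2.png

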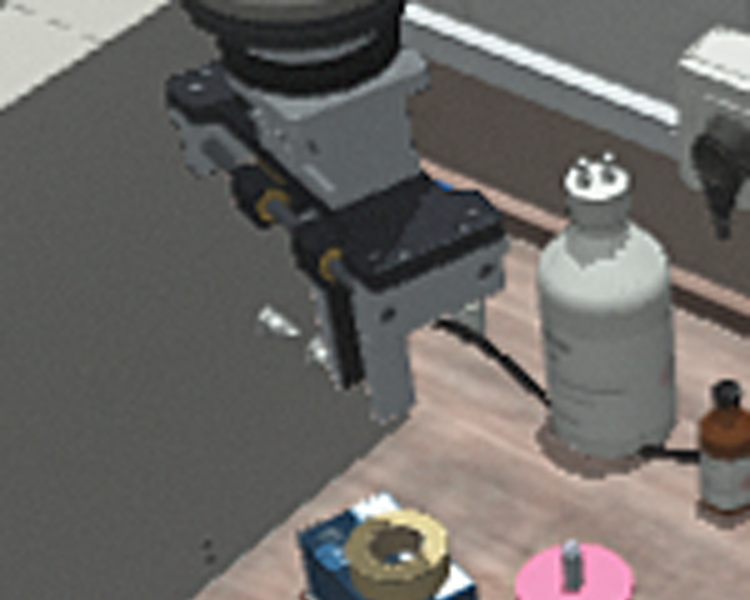

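```bash
python3 - <<'E'
from h import *
x=pose()[0]
d=np.load("pics/scene3d.npy");W=cloud(d,cal("scene"))
m=(abs(W[...,0]-x[0])<.08)&(abs(W[...,1]-x[1])<.12)&(W[...,2]>.13)&(W[...,2]<.3)
m[120:]=0
q=W[m]-x; uv=np.argwhere(m)
o=np.argsort(q[:,2])[:40:3]
for i in o: print(uv[i][::-1],q[i].round(4))
R=pose()[1]
d=np.load("pics/wrist3d.npy");W=cloud(d,cal("wrist"))
for u,v in [(225,232),(228,226),(285,226),(282,232),(215,250),(295,250),(222,225),(290,225)]: print(u,v,R.inv().apply(W[v,u]-x).round(4))
E
```

```text
[160  97] [-0.0003  0.0173  0.0284]
[157  97] [-0.0061  0.0214  0.0304]
[162  95] [0.0052 0.0151 0.0319]
[159  96] [-0.0029  0.0172  0.0333]
[165 104] [-0.0187 -0.0154  0.0352]
[162  93] [0.0061 0.0148 0.0374]
[160  94] [0.0004 0.0162 0.0376]
[162  94] [0.003  0.012  0.0378]
[155  93] [-0.0045  0.0274  0.0388]
[157  94] [-0.0049  0.0207  0.0391]
[158  94] [-0.004   0.0182  0.0397]
[169 102] [-0.0119 -0.0226  0.0399]
[157  95] [-0.0088  0.017   0.0404]
[160  93] [0.0001 0.0151 0.0413]
225 232 [ 0.007  -0.016  -0.0447]
228 226 [ 0.0058 -0.0154 -0.0316]
285 226 [ 0.0084  0.0154 -0.0391]
282 232 [ 0.0071  0.0134 -0.0447]
215 250 [ 0.0082 -0.0181 -0.071 ]
295 250 [ 0.0085  0.0169 -0.0715]
222 225 [ 0.0087 -0.018  -0.0383]
290 225 [ 0.0087  0.0181 -0.0383]
```

```bash
python3 - <<'E'
from h import *
print(env.hold_point_z)
K,R,t=cal("wrist");p0,Rt,s=pose()
# tool->cam transform, constant
for f in ("wrist0","wrist2","wrist3"):
    d=np.load(f"pics/{f}d.npy")
    P=(cloud(d,(K,np.eye(3),np.zeros(3)))-t)@R  # treat as current pose
    T=Rt.inv().apply((P-p0).reshape(-1,3)).reshape(P.shape)
    m=(abs(T[...,0])<.03)&(abs(T[...,1])<.075)&(T[...,2]>-.06)&(T[...,2]<.02)
    q=T[m]; print(f,len(q)); 
    for sgn in (-1,1):
        z=q[q[:,1]*sgn>0]
        if len(z): print("tip z",np.sort(z[:,2])[-5:].round(4),"y",np.percentile(z[:,1],[0,50,100]).round(4),"x",np.percentile(z[:,0],[0,50,100]).round(4))
E
```

```text
0.0188
wrist0 1897
tip z [-0.03   -0.03   -0.0297 -0.0293 -0.0291] y [-0.0602 -0.0486 -0.0478] x [-0.0093  0.0066  0.0091]
tip z [-0.03   -0.0298 -0.0296 -0.0296 -0.0294] y [0.0452 0.046  0.0576] x [-0.0092  0.0067  0.0093]
wrist2 1910
tip z [-0.0302 -0.0301 -0.0298 -0.0295 -0.0292] y [-0.0599 -0.0486 -0.0478] x [-0.0091  0.0067  0.0092]
tip z [-0.0299 -0.0298 -0.0297 -0.0296 -0.0296] y [0.0451 0.046  0.0577] x [-0.0093  0.0068  0.0093]
wrist3 1160
tip z [-0.0308 -0.0301 -0.03   -0.0298 -0.0296] y [-0.0274 -0.0185 -0.0152] x [-0.009   0.0083  0.0092]
tip z [-0.0308 -0.0308 -0.0305 -0.0302 -0.0289] y [0.0127 0.0161 0.0248] x [-0.0094  0.0084  0.0091]
```

```bash
cat >> h.py <<'E'
TIP=0.030
def gt(xyz,yaw=None): go((xyz[0],xyz[1],xyz[2]-TIP),yaw)   # fingertip target
E
python3 - <<'E'
from h import *
q=ray("wrist",[[254.2,192.4]],.114)[0];print(q)
gt((q[0],q[1],.0975),72)
E
```

```text
[0.5727848  0.24658742 0.114     ]
lin [0.0026, -0.001, 0.1107] turn [0.0038, 0.0017, -0.0018] curyaw 71.9 q [-0.81  0.36  0.39  1.74 -0.15  1.07  0.89] pos [0.5753 0.2464 0.1782] w 0.0282 F [ 0.4  0.1 -0.3] t 4.8
```

Request:
drive_tool(
  deltas=[
    {"linear": [0.001,-0.001,0],"turn": [0,0,0],"grip": 1},
    {"linear": [0.001,-0.001,0],"turn": [0,0,0],"grip": 1},
    {"linear": [0.001,-0.001,0],"turn": [0,0,0],"grip": 1},
    {"linear": [0.001,-0.001,0.03],"turn": [0,0,0],"grip": 1},
    {"linear": [0.001,-0.001,0.06],"turn": [0,0,0],"grip": 1},
    {"linear": [0.001,-0.001,0.085],"turn": [0,0,0],"grip": 1},
    {"linear": [0.001,-0.001,0.1],"turn": [0,0,0],"grip": 1},
    {"linear": [0.001,-0.001,0.108],"turn": [0,0,0],"grip": 1},
    {"linear": [0.001,-0.001,0.11],"turn": [0,0,0],"grip": 1},
    {"linear": [0.001,-0.001,0.11],"turn": [0,0,0],"grip": 1},
  ],
)

```text
clock: 5.8
eef_pos: [0.5748, 0.2463, 0.0688]
tcp_rot: [0.001, 0.157, 0.988, 0.002]
force: [0.3, -0.1, -0.0]
grip_width: 0.094
```

```bash
python3 - <<'E'
from h import *
p,d,c=grab("wrist","4");gt((.573,.2466,.0975),72)
E
```

```text
lin [0.0019, -0.0004, 0.0016] turn [0.0048, 0.0025, -0.0019] curyaw 71.9 q [-0.78  0.47  0.35  1.84 -0.21  0.86  0.93] pos [0.5749 0.2464 0.0691] w 0.0941 F [0.2 0.3 0.4] t 5.85
```

View pics/wrist4.png

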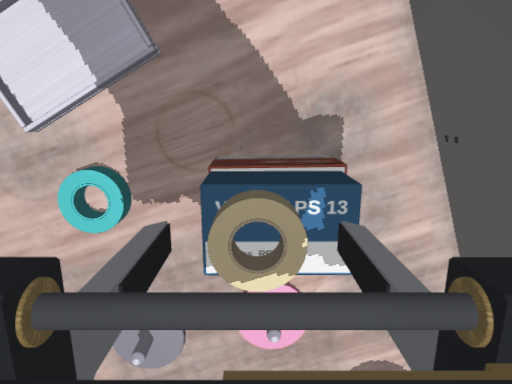

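Request:
drive_tool(
  deltas=[
    {"linear": [0,0,0],"turn": [0,0,0],"grip": 0.3},
    {"linear": [0,0,0],"turn": [0,0,0],"grip": 0.3},
    {"linear": [0,0,0],"turn": [0,0,0],"grip": 0.3},
    {"linear": [0,0,0],"turn": [0,0,0],"grip": 0.3},
    {"linear": [0,0,0],"turn": [0,0,0],"grip": 0.3},
    {"linear": [0,0,0],"turn": [0,0,0],"grip": 0.3},
    {"linear": [0,0,0],"turn": [0,0,0],"grip": 0.3},
  ],
)

```text
clock: 6.55
eef_pos: [0.5749, 0.2464, 0.0692]
tcp_rot: [0.002, 0.157, 0.988, 0.002]
force: [-0.1, 0.2, 1.0]
grip_width: 0.0505
```

Request:
drive_tool(
  deltas=[
    {"linear": [0,0,-0.02],"turn": [0,0,0],"grip": 0.3},
    {"linear": [0,0,-0.04],"turn": [0,0,0],"grip": 0.3},
    {"linear": [0,0,-0.07],"turn": [0,0,0],"grip": 0.3},
    {"linear": [0,0,-0.07],"turn": [0,0,0],"grip": 0.3},
    {"linear": [0,0,-0.07],"turn": [0,0,0],"grip": 0.3},
  ],
)

```text
clock: 7.05
eef_pos: [0.5748, 0.2463, 0.1395]
tcp_rot: [0.002, 0.157, 0.988, 0.003]
force: [-0.9, -0.7, -1.0]
grip_width: 0.0504
```

```bash
python3 - <<'E'
from h import *
p,d,c=grab("wrist","5");gt((.666,.112,.15),72)
E
```

```text
lin [-0.1288, -0.0991, 0.0185] turn [0.0046, 0.0021, -0.0017] curyaw 71.9 q [-0.8   0.39  0.38  1.78 -0.17  0.99  0.9 ] pos [0.5743 0.2461 0.1387] w 0.051 F [ 0.4 -1.  -1.2] t 7.1
```

View pics/wrist5.png

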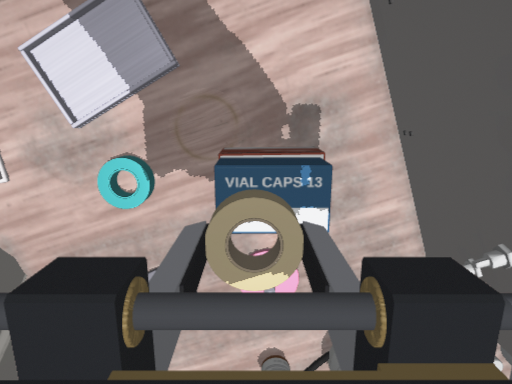

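Request:
drive_tool(
  deltas=[
    {"linear": [-0.035,-0.025,0],"turn": [0,0,0],"grip": 0.3},
    {"linear": [-0.07,-0.05,0],"turn": [0,0,0],"grip": 0.3},
    {"linear": [-0.1,-0.08,0],"turn": [0,0,0],"grip": 0.3},
    {"linear": [-0.129,-0.099,0.02],"turn": [0,0,0],"grip": 0.3},
    {"linear": [-0.129,-0.099,0.05],"turn": [0,0,0],"grip": 0.3},
    {"linear": [-0.129,-0.099,0.07],"turn": [0,0,0],"grip": 0.3},
    {"linear": [-0.129,-0.099,0.07],"turn": [0,0,0],"grip": 0.3},
  ],
)

```text
clock: 7.8
eef_pos: [0.6639, 0.1115, 0.0644]
tcp_rot: [-0.001, 0.157, 0.988, 0.001]
force: [-0.1, 0.2, -0.7]
grip_width: 0.0505
```

```bash
python3 - <<'E'
from h import *
p,d,c=grab("wrist","6");gt((.666,.112,.10),72)
E
```

```text
lin [-0.0009, 0.0005, -0.0034] turn [0.0023, -0.0009, -0.0018] curyaw 71.9 q [-0.53  0.56  0.38  1.72 -0.25  0.92  1.2 ] pos [0.665  0.1118 0.0666] w 0.0504 F [-1.  -0.2  0.4] t 7.85
```

View pics/wrist6.png

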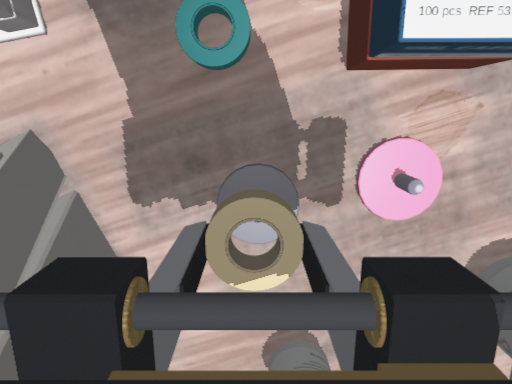

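```bash
python3 - <<'E'
from h import *
p0,R,s=pose();c=cal("wrist")
tipz=p0[2]+.03
f=cv2.imread("pics/wrist6.png");d=np.load("pics/wrist6d.npy");W=cloud(d,c);h=cv2.cvtColor(f,cv2.COLOR_BGR2HSV)
m=(W[...,2]>.003)&(W[...,2]<.014)&(np.hypot(W[...,0]-.666,W[...,1]-.112)<.05)&(h[...,1]<70)
m=big(m)
pts=W[m][:,:2]
# leftmost/right/top boundary: outermost points by contour with row<215
cn=max(cv2.findContours(m.astype(np.uint8),cv2.RETR_EXTERNAL,cv2.CHAIN_APPROX_NONE)[0],key=len)[:,0,:]
cn=cn[(cn[:,1]<188)]
P=ray("wrist",cn,.008,c)[:,:2]
A=np.c_[2*P,np.ones(len(P))];b=(P**2).sum(1);x=np.linalg.lstsq(A,b,rcond=None)[0];print("disc fit",x[:2],np.sqrt(x[2]+x[0]**2+x[1]**2),len(P))
from scipy.optimize import least_squares
r=least_squares(lambda v:np.hypot(P[:,0]-v[0],P[:,1]-v[1])-.034,x[:2]);print("disc r fixed",r.x)
# tape top
q=ray("wrist",[[254.5,240]],tipz-.004+.019,c)[0];print("tape",q,"tool",p0)
mt=(h[...,0]>10)&(h[...,0]<35)&(h[...,1]>50)&(np.abs(W[...,2]-tipz-.015)<.006)&(np.hypot(W[...,0]-p0[0],W[...,1]-p0[1])<.05)
mt=big(mt);print(mt.sum(),ell("wrist",mt,tipz+.015,c),W[mt][:,2].mean()-tipz)
E
```

```text
disc fit [0.67076243 0.11358158] 0.035499969670662566 232
disc r fixed [0.66921447 0.11403391]
tape [0.66211668 0.11185697 0.11155771] tool [0.66503279 0.11183667 0.06655771]
5640 (array([0.6641, 0.1108]), array([0.0512, 0.0528])) 0.015119414617345603
```

Request:
drive_tool(
  deltas=[
    {"linear": [-0.003,0.003,0],"turn": [0,0,0],"grip": 0.3},
    {"linear": [-0.003,0.003,0.025],"turn": [0,0,0],"grip": 0.3},
    {"linear": [-0.003,0.003,0.045],"turn": [0,0,0],"grip": 0.3},
    {"linear": [-0.003,0.003,0.055],"turn": [0,0,0],"grip": 0.3},
    {"linear": [-0.003,0.003,0.06],"turn": [0,0,0],"grip": 0.3},
    {"linear": [-0.003,0.003,0.06],"turn": [0,0,0],"grip": 0.3},
  ],
)

```text
clock: 8.45
eef_pos: [0.6691, 0.114, 0.0069]
tcp_rot: [-0.0, 0.157, 0.988, 0.001]
force: [-0.2, -0.2, 0.4]
grip_width: 0.0508
```

```bash
python3 - <<'E'
from h import *
p,d,c=grab("wrist","7");gt((.668,.113,.014),72)
p,d,c=grab("scene","7");cv2.imwrite("pics/s7z.png",cv2.resize(p[110:190,180:290,::-1],None,fx=6,fy=6,interpolation=cv2.INTER_CUBIC))
E
```

```text
lin [0.0009, -0.0014, 0.0234] turn [0.0027, -0.0002, -0.0018] curyaw 71.9 q [-0.51  0.63  0.35  1.74 -0.29  0.82  1.23] pos [0.6693 0.114  0.0074] w 0.051 F [ 0.1 -0.5 -0.8] t 8.5
```

View pics/wrist7.png

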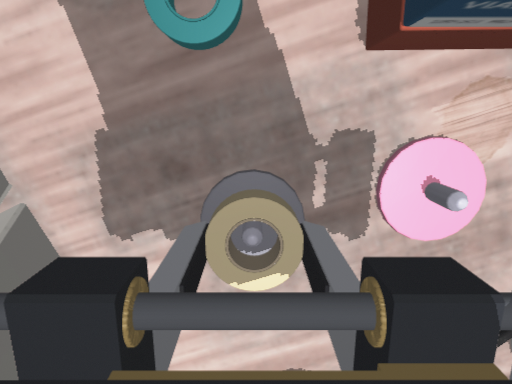

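View pics/s7z.png

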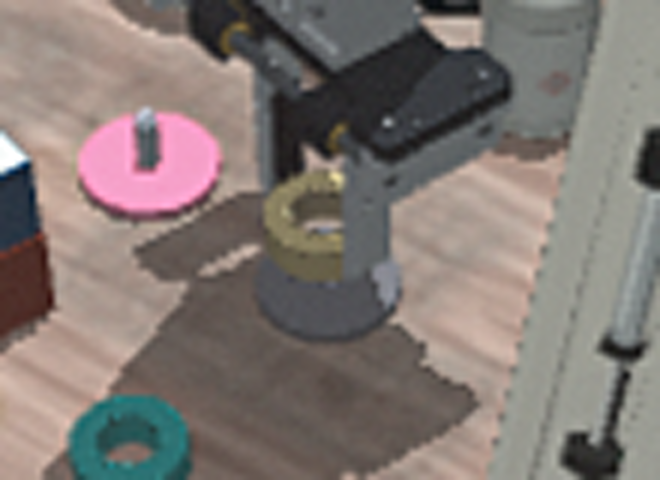

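Request:
drive_tool(
  deltas=[
    {"linear": [0,0,0.01],"turn": [0,0,0],"grip": 0.3},
    {"linear": [0,0,0.018],"turn": [0,0,0],"grip": 0.3},
    {"linear": [0,0,0.022],"turn": [0,0,0],"grip": 0.3},
    {"linear": [0,0,0.023],"turn": [0,0,0],"grip": 0.3},
    {"linear": [0,0,0.023],"turn": [0,0,0],"grip": 0.3},
  ],
)

```text
clock: 9.05
eef_pos: [0.6694, 0.114, -0.0157]
tcp_rot: [0.0, 0.157, 0.988, 0.001]
force: [0.3, 1.4, -1.1]
grip_width: 0.0503
```

Request:
drive_tool(
  deltas=[
    {"linear": [0,0,0],"turn": [0,0,0],"grip": 0.7},
    {"linear": [0,0,0],"turn": [0,0,0],"grip": 0.85},
    {"linear": [0,0,0],"turn": [0,0,0],"grip": 0.85},
    {"linear": [0,0,0],"turn": [0,0,0],"grip": 0.85},
    {"linear": [0,0,-0.03],"turn": [0,0,0],"grip": 0.85},
    {"linear": [0,0,-0.08],"turn": [0,0,0],"grip": 0.9},
    {"linear": [0,0,-0.13],"turn": [0,0,0],"grip": 1},
    {"linear": [0,0,-0.15],"turn": [0,0,0],"grip": 1},
    {"linear": [0,0,-0.15],"turn": [0,0,0],"grip": 1},
  ],
)

```text
clock: 9.95
eef_pos: [0.6713, 0.1139, 0.1383]
tcp_rot: [0.003, 0.157, 0.988, 0.003]
force: [0.4, -0.1, -0.4]
grip_width: 0.0939
```

```bash
python3 - <<'E'
from h import *
p,d,c=grab("wrist","8");gt((.43,-.17,.25),0)
E
```

```text
lin [0.1398, -0.344, -0.0859] turn [0.0052, -0.0011, 1.2548] curyaw 71.9 q [-0.56  0.49  0.41  1.65 -0.22  1.04  1.18] pos [0.6701 0.1138 0.1359] w 0.0937 F [-0.1  0.1  0.3] t 10.0
```

View pics/wrist8.png

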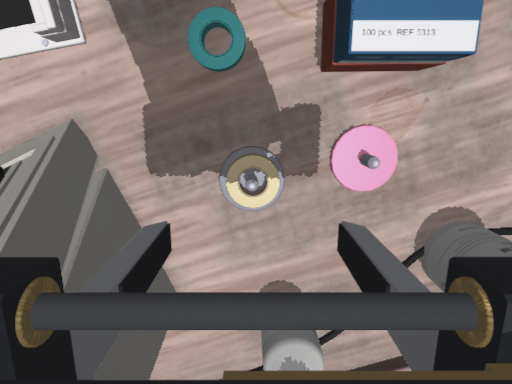

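```bash
python3 - <<'E'
from h import *
print(ray("top",[[335,219.5]],.022))
gt((.45,.08,.25),146)
E
```

```text
[[ 0.44262186 -0.24905746  0.022     ]]
lin [0.1985, -0.1002, -0.085] turn [0.0026, 0.0047, -1.2933] curyaw 71.9 q [-0.56  0.49  0.41  1.65 -0.22  1.04  1.18] pos [0.6701 0.1138 0.1359] w 0.0937 F [-0.1  0.1  0.3] t 10.0
```

Request:
drive_tool(
  deltas=[
    {"linear": [0.0,0,-0.05],"turn": [0,0,0],"grip": 1},
    {"linear": [0.04,-0.02,-0.085],"turn": [0,0,-0.14],"grip": 1},
    {"linear": [0.08,-0.04,-0.085],"turn": [0,0,-0.29],"grip": 1},
    {"linear": [0.12,-0.06,-0.085],"turn": [0,0,-0.43],"grip": 1},
    {"linear": [0.16,-0.08,-0.085],"turn": [0,0,-0.58],"grip": 1},
    {"linear": [0.2,-0.1,-0.085],"turn": [0,0,-0.72],"grip": 1},
    {"linear": [0.2,-0.1,-0.085],"turn": [0,0,-0.86],"grip": 1},
    {"linear": [0.2,-0.1,-0.085],"turn": [0,0,-1.0],"grip": 1},
    {"linear": [0.2,-0.1,-0.085],"turn": [0,0,-1.14],"grip": 1},
    {"linear": [0.2,-0.1,-0.085],"turn": [0,0,-1.29],"grip": 1},
  ],
)

```text
clock: 11.0
eef_pos: [0.4479, 0.0806, 0.219]
tcp_rot: [0.002, -0.471, 0.882, 0.001]
force: [0.6, 0.1, -0.6]
grip_width: 0.0941
```

```bash
python3 - <<'E'
from h import *
gt((.44,-.23,.2),146)
p,d,c=grab("wrist","9")
E
```

```text
lin [0.2625, -0.1664, 0.048] turn [0.0003, 0.0035, 0.0027] curyaw 146.2 q [-0.62  0.    0.31  2.04 -0.    1.1   2.24] pos [0.4479 0.0806 0.219 ] w 0.0941 F [ 0.6  0.1 -0.6] t 11.0
```

View pics/wrist9.png

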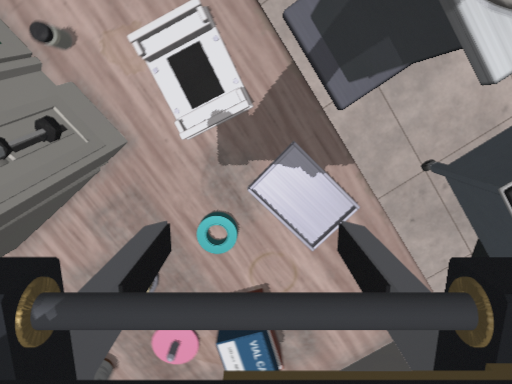

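Request:
drive_tool(
  deltas=[
    {"linear": [0.03,-0.02,0],"turn": [0,0,0.14],"grip": 1},
    {"linear": [0.06,-0.04,0],"turn": [0,0,0.28],"grip": 1},
    {"linear": [0.09,-0.06,0],"turn": [0,0,0.42],"grip": 1},
    {"linear": [0.12,-0.08,0],"turn": [0,0,0.56],"grip": 1},
    {"linear": [0.15,-0.1,0],"turn": [0,0,0.7],"grip": 1},
    {"linear": [0.18,-0.12,0],"turn": [0,0,0.84],"grip": 1},
    {"linear": [0.21,-0.14,0],"turn": [0,0,0.98],"grip": 1},
    {"linear": [0.24,-0.16,0],"turn": [0,0,1.12],"grip": 1},
    {"linear": [0.26,-0.166,0],"turn": [0,0,1.26],"grip": 1},
    {"linear": [0.26,-0.166,0],"turn": [0,0,1.4],"grip": 1},
  ],
)

```text
clock: 12.05
eef_pos: [0.4429, -0.2307, 0.2171]
tcp_rot: [-0.0, 0.21, 0.978, 0.001]
force: [1.1, 0.5, -0.2]
grip_width: 0.0939
```

```bash
python3 - <<'E'
from h import *
gt((.44,-.23,.2),-34)
E
```

```text
lin [0.0029, -0.0006, 0.0471] turn [0.0022, 0.0005, -1.3996] curyaw 65.8 q [-0.28  0.1   0.69  1.97 -0.07  1.1   1.59] pos [ 0.4429 -0.2307  0.2171] w 0.0939 F [ 1.1  0.5 -0.2] t 12.05
```

Request:
drive_tool(
  deltas=[
    {"linear": [0,0,0],"turn": [0,0,0.14],"grip": 1},
    {"linear": [0,0,0],"turn": [0,0,0.29],"grip": 1},
    {"linear": [0,0,0],"turn": [0,0,0.43],"grip": 1},
    {"linear": [0,0,0],"turn": [0,0,0.58],"grip": 1},
    {"linear": [0,0,0],"turn": [0,0,0.72],"grip": 1},
    {"linear": [0,0,0],"turn": [0,0,0.87],"grip": 1},
    {"linear": [0,0,0.01],"turn": [0,0,1.02],"grip": 1},
    {"linear": [0,0,0.02],"turn": [0,0,1.17],"grip": 1},
    {"linear": [0,0,0.03],"turn": [0,0,1.31],"grip": 1},
    {"linear": [0,0,0.03],"turn": [0,0,1.46],"grip": 1},
  ],
)

```text
clock: 13.05
eef_pos: [0.4417, -0.2301, 0.1852]
tcp_rot: [-0.002, 0.811, 0.585, -0.001]
force: [-0.6, -0.5, 1.0]
grip_width: 0.0942
```

Request:
drive_tool(
  deltas=[
    {"linear": [0,0,0],"turn": [0,0,0.14],"grip": 1},
    {"linear": [0,0,0],"turn": [0,0,0.28],"grip": 1},
    {"linear": [0,0,0],"turn": [0,0,0.28],"grip": 1},
  ],
)

```text
clock: 13.35
eef_pos: [0.4412, -0.2299, 0.1843]
tcp_rot: [-0.002, 0.886, 0.464, -0.002]
force: [-0.7, 0.2, -0.5]
grip_width: 0.0938
```

```bash
python3 - <<'E'
from h import *
gt((.44,-.23,.2),-34)
p,d,c=grab("wrist","10")
W=cloud(d,c)
h=cv2.cvtColor(p,cv2.COLOR_RGB2HSV)
m=big((W[...,2]>.014)&(W[...,2]<.03)&(abs(W[...,0]-.44)<.07)&(abs(W[...,1]+.24)<.07))
print(m.sum(),rect("wrist",m,.022,c),np.median(W[m][:,2]))
E
```

```text
lin [-0.0008, -0.0009, 0.0143] turn [-0.005, 0.0011, -0.0125] curyaw -34.7 q [-0.42  0.16  0.87  2.02 -0.14  1.03 -0.09] pos [ 0.4412 -0.2299  0.1843] w 0.0938 F [-0.7  0.2 -0.5] t 13.35
1892 ('c', (0.4498, -0.2479), 'LxW', (0.0595, 0.0399), 'long-ang', 55.4) 0.0227911070472085
```

View pics/wrist10.png

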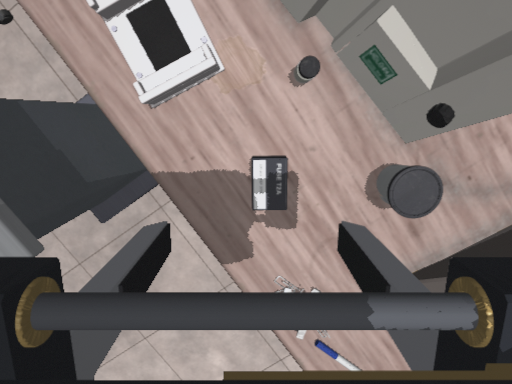

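```bash
python3 - <<'E'
from h import *
gt((.449,-.248,.05),-34.6)
E
```

```text
lin [-0.0106, 0.0173, 0.1644] turn [-0.0048, 0.0009, 0.0044] curyaw -34.3 q [-0.42  0.16  0.87  2.02 -0.14  1.03 -0.08] pos [ 0.4414 -0.2298  0.1845] w 0.0941 F [0.5 0.3 0.5] t 13.4
```

Request:
drive_tool(
  deltas=[
    {"linear": [-0.01,0.017,0.04],"turn": [0,0,0],"grip": 1},
    {"linear": [-0.01,0.017,0.08],"turn": [0,0,0],"grip": 1},
    {"linear": [-0.01,0.017,0.125],"turn": [0,0,0],"grip": 1},
    {"linear": [-0.01,0.017,0.164],"turn": [0,0,0],"grip": 1},
    {"linear": [-0.01,0.017,0.164],"turn": [0,0,0],"grip": 1},
    {"linear": [-0.01,0.017,0.164],"turn": [0,0,0],"grip": 1},
  ],
)

```text
clock: 14.0
eef_pos: [0.4485, -0.2479, 0.0208]
tcp_rot: [-0.002, 0.884, 0.467, -0.002]
force: [0.7, -0.4, 0.9]
grip_width: 0.0941
```

```bash
python3 - <<'E'
from h import *
p,d,c=grab("wrist","11")
W=cloud(d,c)
m=big((W[...,2]>.014)&(W[...,2]<.03)&(abs(W[...,0]-.45)<.06)&(abs(W[...,1]+.245)<.06))
print(m.sum(),rect("wrist",m,.022,c),np.median(W[m][:,2]))
gt((.449,-.248,.004),-34.6)
E
```

```text
5633 ('c', (0.4499, -0.2478), 'LxW', (0.0607, 0.0401), 'long-ang', 55.8) 0.022804941921662287
lin [-0.0002, -0.0003, 0.0478] turn [-0.0039, 0.0009, 0.005] curyaw -34.3 q [-0.19  0.46  0.71  2.12 -0.46  0.72  0.23] pos [ 0.4495 -0.2481  0.0218] w 0.0939 F [ 0.9 -0.6  0.7] t 14.05
```

View pics/wrist11.png

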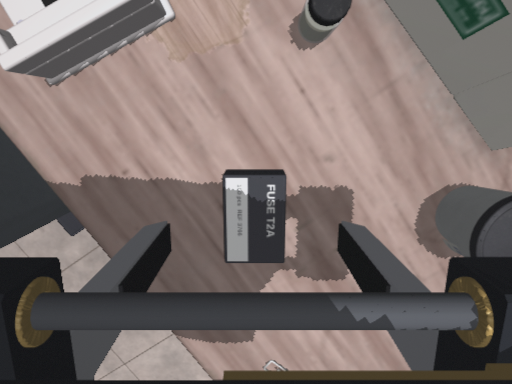

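Request:
drive_tool(
  deltas=[
    {"linear": [0,0,0.02],"turn": [0,0,0],"grip": 1},
    {"linear": [0,0,0.038],"turn": [0,0,0],"grip": 1},
    {"linear": [0,0,0.045],"turn": [0,0,0],"grip": 1},
    {"linear": [0,0,0.046],"turn": [0,0,0],"grip": 0.7},
    {"linear": [0,0,0.046],"turn": [0,0,0],"grip": 0.5},
    {"linear": [0,0,0.046],"turn": [0,0,0],"grip": 0.2},
    {"linear": [0,0,0.046],"turn": [0,0,0],"grip": 0.2},
    {"linear": [0,0,0.046],"turn": [0,0,0],"grip": 0.2},
    {"linear": [0,0,0.046],"turn": [0,0,0],"grip": 0.2},
  ],
)

```text
clock: 14.95
eef_pos: [0.4495, -0.248, -0.024]
tcp_rot: [-0.001, 0.884, 0.467, -0.001]
force: [0.5, -0.8, -0.3]
grip_width: 0.0495
```

Request:
drive_tool(
  deltas=[
    {"linear": [0,0,0],"turn": [0,0,0],"grip": 0.2},
    {"linear": [0,0,0],"turn": [0,0,0],"grip": 0.2},
    {"linear": [0,0,0],"turn": [0,0,0],"grip": 0.2},
  ],
)

```text
clock: 15.25
eef_pos: [0.4495, -0.248, -0.0239]
tcp_rot: [-0.001, 0.884, 0.467, -0.001]
force: [-0.7, 0.8, 2.7]
grip_width: 0.0395
```

Request:
drive_tool(
  deltas=[
    {"linear": [0,0,-0.03],"turn": [0,0,0],"grip": 0.2},
    {"linear": [0,0,-0.07],"turn": [0,0,0],"grip": 0.2},
    {"linear": [0,0,-0.11],"turn": [0,0,-0.1],"grip": 0.2},
    {"linear": [0,0,-0.14],"turn": [0,0,-0.2],"grip": 0.2},
    {"linear": [0,0,-0.14],"turn": [0,0,-0.3],"grip": 0.2},
    {"linear": [0,0,-0.14],"turn": [0,0,-0.44],"grip": 0.2},
    {"linear": [0,0,-0.14],"turn": [0,0,-0.44],"grip": 0.2},
  ],
)

```text
clock: 15.95
eef_pos: [0.45, -0.2482, 0.1163]
tcp_rot: [-0.002, 0.76, 0.65, -0.0]
force: [-0.6, -0.3, -0.2]
grip_width: 0.0396
```

```bash
python3 - <<'E'
from h import *
gt((.44,-.14,.14),-9)
E
```

```text
lin [0.1053, -0.0267, 0.0065] turn [-0.0029, -0.0014, 0.001] curyaw -8.9 q [-0.24  0.29  0.74  2.05 -0.25  0.89  0.48] pos [ 0.45   -0.2482  0.1163] w 0.0396 F [-0.6 -0.3 -0.2] t 15.95
```

Request:
drive_tool(
  deltas=[
    {"linear": [0.035,-0.01,0],"turn": [0,0,0],"grip": 0.2},
    {"linear": [0.07,-0.02,0],"turn": [0,0,0],"grip": 0.2},
    {"linear": [0.105,-0.027,0],"turn": [0,0,0],"grip": 0.2},
    {"linear": [0.105,-0.027,0],"turn": [0,0,0],"grip": 0.2},
    {"linear": [0.105,-0.027,0],"turn": [0,0,0],"grip": 0.2},
  ],
)

```text
clock: 16.45
eef_pos: [0.4397, -0.1397, 0.1164]
tcp_rot: [-0.002, 0.761, 0.649, -0.0]
force: [-0.5, -1.2, 0.1]
grip_width: 0.0397
```

```bash
python3 - <<'E'
from h import *
p,d,c=grab("wrist","12")
W=cloud(d,c);X,Y,Z=W[...,0],W[...,1],W[...,2];V=p.max(2)
n="wrist"
pad=big((X>.38)&(X<.50)&(Y>-.11)&(Y<.02)&(V<60)&(Z<.02)); print("pad",pad.sum(),rect(n,pad,.006,c))
a=(X>.36)&(X<.53)&(Y>-.13)&(Y<.04)
m=a&(Z>.026)&(Z<.06)&(np.arange(384)[:,None]<215)
print("blocks",m.sum(),cv2.minAreaRect(W[m][:,:2].astype(np.float32)))
print("z hist",np.histogram(W[m][:,2],bins=8))
# per block
nn,l,s,cc=cv2.connectedComponentsWithStats(m.astype(np.uint8))
for i in range(1,nn):
    if s[i,4]>150:
        q=W[l==i];r=cv2.minAreaRect(q[:,:2].astype(np.float32));print(s[i],r)
go((0.44,-.05,.1),-9)
E
```

```text
pad 3402 ('c', (0.4437, -0.0511), 'LxW', (0.0631, 0.043), 'long-ang', 82.0)
blocks 7428 ((0.443230539560318, -0.05078461021184921), (0.12036208063364029, 0.08369056135416031), 81.68760681152344)
z hist (array([ 100, 1624, 2211,  194,  171,  605, 1039, 1484]), array([0.02600362, 0.02915667, 0.03230972, 0.03546277, 0.03861582,
       0.04176887, 0.04492191, 0.04807496, 0.05122801]))
[ 182    0  113   42 4379] ((0.4501485824584961, -0.0034652967005968094), (0.024607501924037933, 0.08366146683692932), 81.58797454833984)
[ 191  130  102   32 3049] ((0.43643173575401306, -0.09836415946483612), (0.02415737882256508, 0.08336924761533737), 81.76466369628906)
lin [0.0894, -0.0139, 0.0166] turn [-0.003, -0.0013, -0.0013] curyaw -9.1 q [-0.48  0.17  0.73  2.16 -0.15  0.86  0.18] pos [ 0.4397 -0.1405  0.1165] w 0.04 F [ 0.3 -0.5  0.6] t 16.5
```

View pics/wrist12.png

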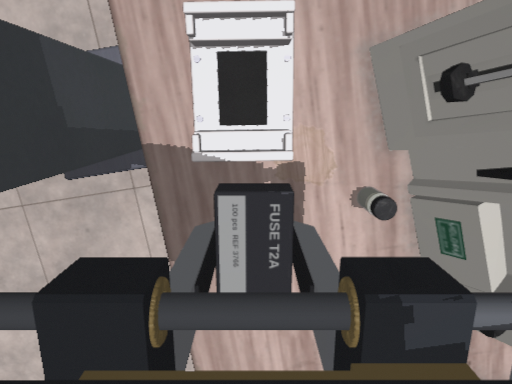

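```bash
python3 - <<'E'
from h import *
gt((0.4437,-.0511,.10),-8.3)
E
```

```text
lin [0.0889, -0.01, 0.0466] turn [-0.003, -0.0013, -0.0135] curyaw -9.1 q [-0.48  0.17  0.73  2.16 -0.15  0.86  0.18] pos [ 0.4397 -0.1405  0.1165] w 0.04 F [ 0.3 -0.5  0.6] t 16.5
```

Request:
drive_tool(
  deltas=[
    {"linear": [0.04,-0.005,0],"turn": [0,0,-0.0135],"grip": 0.2},
    {"linear": [0.08,-0.01,0],"turn": [0,0,-0.0135],"grip": 0.2},
    {"linear": [0.089,-0.01,0.03],"turn": [0,0,-0.0135],"grip": 0.2},
    {"linear": [0.089,-0.01,0.047],"turn": [0,0,-0.0135],"grip": 0.2},
    {"linear": [0.089,-0.01,0.047],"turn": [0,0,-0.0135],"grip": 0.2},
    {"linear": [0.089,-0.01,0.047],"turn": [0,0,-0.0135],"grip": 0.2},
  ],
)

```text
clock: 17.1
eef_pos: [0.4437, -0.0524, 0.0698]
tcp_rot: [-0.001, 0.757, 0.653, -0.001]
force: [-0.3, -0.4, 0.2]
grip_width: 0.0397
```

```bash
python3 - <<'E'
from h import *
p,d,c=grab("wrist","13")
gt((0.4437,-.0511,.0115),-8.3)
E
```

```text
lin [0.001, -0.0003, 0.0887] turn [-0.0026, -0.0009, -0.0029] curyaw -8.5 q [-0.59  0.23  0.65  2.23 -0.2   0.74  0.05] pos [ 0.4441 -0.0522  0.0702] w 0.0397 F [0.3 0.7 0.4] t 17.15
```

View pics/wrist13.png

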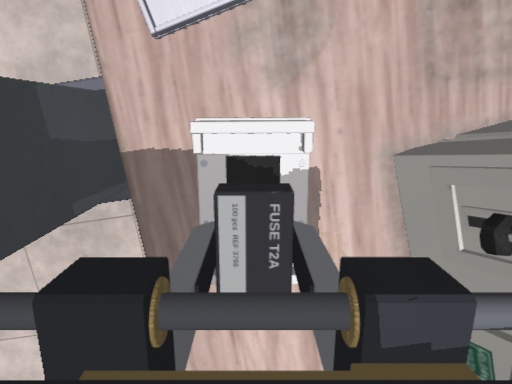

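Request:
drive_tool(
  deltas=[
    {"linear": [0.001,0,0.03],"turn": [0,0,0],"grip": 0.2},
    {"linear": [0.001,0,0.055],"turn": [0,0,0],"grip": 0.2},
    {"linear": [0.001,0,0.075],"turn": [0,0,0],"grip": 0.2},
    {"linear": [0.001,0,0.084],"turn": [0,0,0],"grip": 0.2},
    {"linear": [0.001,0,0.087],"turn": [0,0,0],"grip": 0.2},
    {"linear": [0.001,0,0.087],"turn": [0,0,0],"grip": 0.2},
  ],
)

```text
clock: 17.75
eef_pos: [0.4445, -0.0514, -0.0162]
tcp_rot: [-0.001, 0.758, 0.653, -0.0]
force: [0.7, 0.8, 0.1]
grip_width: 0.0396
```

```bash
python3 - <<'E'
from h import *
p,d,c=grab("wrist","14")
gt((0.4437,-.0511,.0115),-8.3)
E
```

```text
lin [0.0001, -0.001, 0.0026] turn [-0.0015, -0.0013, -0.0035] curyaw -8.5 q [-0.47  0.4   0.53  2.28 -0.39  0.55  0.21] pos [ 0.4447 -0.0513 -0.0159] w 0.0398 F [0.3 0.  0.1] t 17.8
```

View pics/wrist14.png

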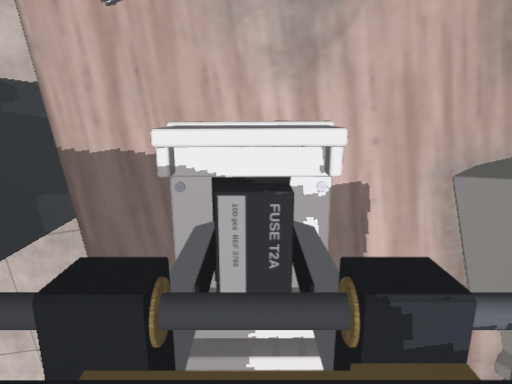

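Request:
drive_tool(
  deltas=[
    {"linear": [0,-0.001,0.0015],"turn": [0,0,0],"grip": 0.2},
    {"linear": [0,-0.001,0.002],"turn": [0,0,0],"grip": 0.2},
    {"linear": [0,-0.001,0.002],"turn": [0,0,0],"grip": 0.5},
    {"linear": [0,-0.001,0.002],"turn": [0,0,0],"grip": 0.6},
    {"linear": [0,-0.001,0.002],"turn": [0,0,0],"grip": 0.6},
    {"linear": [0,-0.001,0.002],"turn": [0,0,0],"grip": 0.6},
    {"linear": [0,-0.001,-0.03],"turn": [0,0,0],"grip": 0.7},
    {"linear": [0,-0.001,-0.08],"turn": [0,0,0],"grip": 0.8},
    {"linear": [-0.03,-0.001,-0.13],"turn": [0,0,0],"grip": 1},
    {"linear": [-0.06,-0.001,-0.16],"turn": [0,0,0],"grip": 1},
  ],
)

```text
clock: 18.8
eef_pos: [0.4353, -0.1104, 0.1456]
tcp_rot: [-0.001, 0.757, 0.654, 0.0]
force: [0.5, -0.2, 1.0]
grip_width: 0.0851
```

```bash
python3 - <<'E'
from h import *
p,d,c=grab("wrist","15")
W=cloud(d,c);X,Y,Z=W[...,0],W[...,1],W[...,2];V=p.max(2)
a=(X>.36)&(X<.53)&(Y>-.13)&(Y<.04)&(np.arange(384)[:,None]<222)
m=a&(Z>.028)&(Z<.06)
print("blocks",m.sum(),cv2.minAreaRect(W[m&((abs(Y+.051)>.035))][:,:2].astype(np.float32)))
f=big(a&(Z>.022)&(Z<.032)&(abs(Y+.051)<.037)&(abs(X-.444)<.03)); print("flat",f.sum(),rect("wrist",f,.028,c),np.median(Z[f]))
gt((.5,.2,.25),-18)
E
```

```text
blocks 7848 ((0.4433614909648895, -0.05100902169942856), (0.119402214884758, 0.08372806757688522), 81.99882507324219)
flat 2720 ('c', (0.4443, -0.0524), 'LxW', (0.0592, 0.0402), 'long-ang', 81.7) 0.028826467886218635
lin [0.3227, 0.0152, -0.0689] turn [0.0046, -0.0027, 0.1618] curyaw -8.7 q [-0.59  0.08  0.77  2.15 -0.07  0.93  0.06] pos [ 0.4363 -0.1166  0.1502] w 0.0892 F [ 1.5 -9.4  7.4] t 18.85
```

View pics/wrist15.png

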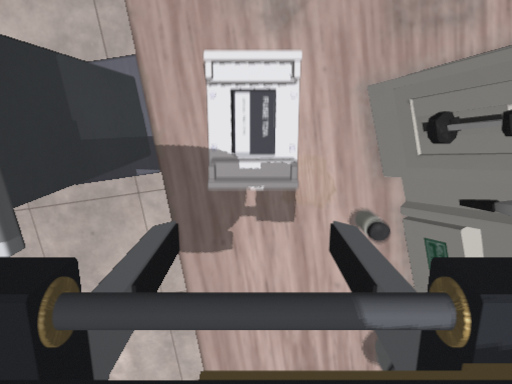

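```bash
python3 - <<'E'
from h import *
gt((.56,.19,.25),-18)
E
```

```text
lin [0.322, 0.076, -0.0686] turn [0.0046, -0.0027, 0.1618] curyaw -8.7 q [-0.59  0.08  0.77  2.15 -0.07  0.93  0.06] pos [ 0.4363 -0.1166  0.1502] w 0.0892 F [ 1.5 -9.4  7.4] t 18.85
```

Request:
drive_tool(
  deltas=[
    {"linear": [0.04,-0.01,-0.03],"turn": [0,0,0],"grip": 1},
    {"linear": [0.085,-0.01,-0.068],"turn": [0,0,0],"grip": 1},
    {"linear": [0.13,-0.01,-0.068],"turn": [0,0,0.08],"grip": 1},
    {"linear": [0.175,0,-0.068],"turn": [0,0,0.16],"grip": 1},
    {"linear": [0.22,0.02,-0.068],"turn": [0,0,0.16],"grip": 1},
    {"linear": [0.26,0.04,-0.068],"turn": [0,0,0.16],"grip": 1},
    {"linear": [0.3,0.06,-0.068],"turn": [0,0,0.16],"grip": 1},
    {"linear": [0.322,0.076,-0.068],"turn": [0,0,0.16],"grip": 1},
    {"linear": [0.322,0.076,-0.068],"turn": [0,0,0.16],"grip": 1},
    {"linear": [0.322,0.076,-0.068],"turn": [0,0,0.16],"grip": 1},
  ],
)

```text
clock: 19.85
eef_pos: [0.5598, 0.1897, 0.2186]
tcp_rot: [0.001, 0.808, 0.589, 0.002]
force: [0.1, -0.4, 0.3]
grip_width: 0.0938
```

```bash
python3 - <<'E'
from h import *
p,d,c=grab("wrist","16")
W=cloud(d,c);X,Y,Z=W[...,0],W[...,1],W[...,2]
a=(abs(X-.575)<.08)&(abs(Y-.26)<.09)
m=big(a&(Z>.088)&(Z<.105));print("med",m.sum(),rect("wrist",m,.095,c),np.median(Z[m]))
m=a&(Z>.044)&(Z<.056);print("large",m.sum(),cv2.minAreaRect(W[m][:,:2].astype(np.float32)))
gt((.575,.258,.2),-18)
E
```

```text
med 5625 ('c', (0.5777, 0.26), 'LxW', (0.0896, 0.0551), 'long-ang', 72.0) 0.09586425176372296
large 6 ((0.5557003617286682, 0.2956900894641876), (0.005084431730210781, 0.00013092451263219118), 70.8321304321289)
lin [0.0701, -0.0067, 0.0491] turn [0.004, -0.0022, 0.0011] curyaw -17.9 q [-0.87  0.27  0.53  1.78 -0.15  1.13 -0.6 ] pos [0.5596 0.1892 0.219 ] w 0.094 F [-0.3 -0.5 -0.1] t 19.9
```

View pics/wrist16.png

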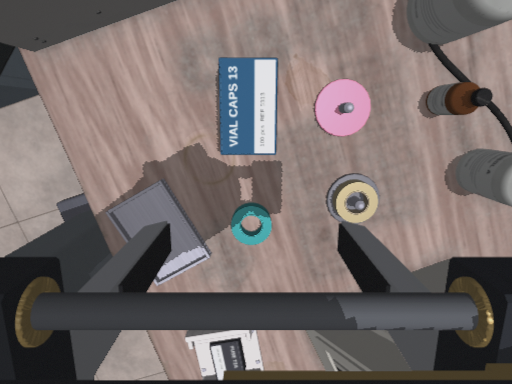

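```bash
python3 - <<'E'
from h import *
gt((.5777,.26,.058),-18)
E
```

```text
lin [0.0726, -0.0054, 0.1911] turn [0.004, -0.0022, 0.0011] curyaw -17.9 q [-0.87  0.27  0.53  1.78 -0.15  1.13 -0.6 ] pos [0.5596 0.1892 0.219 ] w 0.094 F [-0.3 -0.5 -0.1] t 19.9
```

Request:
drive_tool(
  deltas=[
    {"linear": [0.035,-0.003,0],"turn": [0,0,0],"grip": 1},
    {"linear": [0.0726,-0.0054,0.02],"turn": [0,0,0],"grip": 1},
    {"linear": [0.0726,-0.0054,0.06],"turn": [0,0,0],"grip": 1},
    {"linear": [0.0726,-0.0054,0.1],"turn": [0,0,0],"grip": 1},
    {"linear": [0.0726,-0.0054,0.12],"turn": [0,0,0],"grip": 1},
    {"linear": [0.0726,-0.0054,0.12],"turn": [0,0,0],"grip": 1},
    {"linear": [0.0726,-0.0054,0.12],"turn": [0,0,0],"grip": 1},
  ],
)

```text
clock: 20.6
eef_pos: [0.5776, 0.2593, 0.1003]
tcp_rot: [0.001, 0.809, 0.588, 0.002]
force: [-0.6, -0.3, -0.2]
grip_width: 0.094
```

```bash
python3 - <<'E'
from h import *
p,d,c=grab("wrist","17")
W=cloud(d,c);X,Y,Z=W[...,0],W[...,1],W[...,2]
a=(abs(X-.575)<.08)&(abs(Y-.26)<.09)
m=big(a&(Z>.088)&(Z<.105));print("med",m.sum(),rect("wrist",m,.095,c),np.median(Z[m]))
gt((.5777,.26,.058),-18)
E
```

```text
med 10864 ('c', (0.578, 0.2604), 'LxW', (0.0903, 0.0551), 'long-ang', 72.0) 0.09588419021786856
lin [-0.0001, -0.0008, 0.0729] turn [0.0052, -0.0037, 0.0002] curyaw -18.0 q [-0.87  0.46  0.46  1.8  -0.25  0.93 -0.62] pos [0.5781 0.2597 0.1009] w 0.0944 F [-0.2  0.4  0.7] t 20.65
```

View pics/wrist17.png

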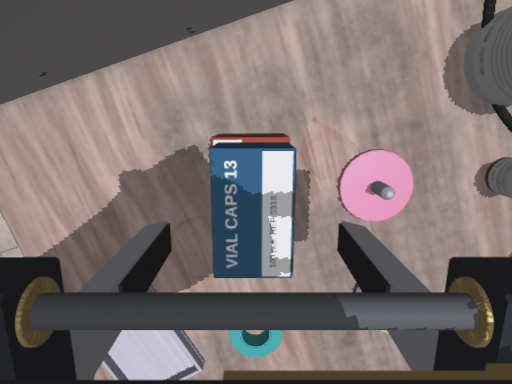

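Aligned; descend, close, lift.

Request:
drive_tool(
  deltas=[
    {"linear": [0,0,0.03],"turn": [0,0,0],"grip": 1},
    {"linear": [0,0,0.055],"turn": [0,0,0],"grip": 1},
    {"linear": [0,0,0.068],"turn": [0,0,0],"grip": 1},
    {"linear": [0,0,0.072],"turn": [0,0,0],"grip": 0.8},
    {"linear": [0,0,0.072],"turn": [0,0,0],"grip": 0.6},
    {"linear": [0,0,0.072],"turn": [0,0,0],"grip": 0.4},
    {"linear": [0,0,0.072],"turn": [0,0,0],"grip": 0.4},
    {"linear": [0,0,0.072],"turn": [0,0,0],"grip": 0.4},
    {"linear": [0,0,0.072],"turn": [0,0,0],"grip": 0.4},
    {"linear": [0,0,0.072],"turn": [0,0,0],"grip": 0.4},
  ],
)

```text
clock: 21.65
eef_pos: [0.5788, 0.2601, 0.0295]
tcp_rot: [0.001, 0.809, 0.588, 0.003]
force: [-0.1, 0.2, 7.6]
grip_width: 0.0547
```

```bash
python3 - <<'E'
from h import *
gt((.5777,.26,.16),-18)
E
```

```text
lin [0.0, -0.0005, -0.1005] turn [0.0055, -0.0045, 0.0002] curyaw -18.0 q [-0.84  0.55  0.42  1.84 -0.3   0.8  -0.58] pos [0.5788 0.2601 0.0295] w 0.0547 F [-0.1  0.2  7.6] t 21.65
```

Request:
drive_tool(
  deltas=[
    {"linear": [0,0,-0.01],"turn": [0,0,0],"grip": 0.4},
    {"linear": [0,0,-0.04],"turn": [0,0,0],"grip": 0.4},
    {"linear": [0,0,-0.08],"turn": [0,0,0],"grip": 0.4},
    {"linear": [0,0,-0.1],"turn": [0,0,0],"grip": 0.4},
    {"linear": [0,0,-0.1],"turn": [0,0,0],"grip": 0.4},
  ],
)

```text
clock: 22.15
eef_pos: [0.5799, 0.2605, 0.1334]
tcp_rot: [0.001, 0.809, 0.588, 0.006]
force: [0.6, 0.1, -1.0]
grip_width: 0.055
```

```bash
python3 - <<'E'
from h import *
p,d,c=grab("wrist","18")
gt((.44,.06,.16),-8.2)
E
```

```text
lin [-0.2333, -0.0702, -0.0008] turn [0.0076, -0.0061, -0.1708] curyaw -18.0 q [-0.88  0.43  0.48  1.77 -0.23  0.98 -0.63] pos [0.5788 0.2602 0.1313] w 0.0549 F [0.2 0.  0.1] t 22.2
```

View pics/wrist18.png

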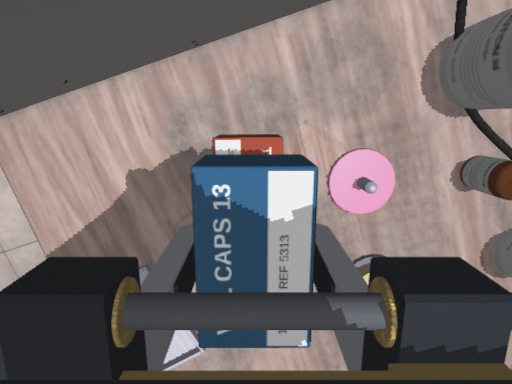

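Request:
drive_tool(
  deltas=[
    {"linear": [-0.03,-0.01,0],"turn": [0.002,-0.002,-0.05],"grip": 0.4},
    {"linear": [-0.07,-0.02,0],"turn": [0.005,-0.004,-0.1],"grip": 0.4},
    {"linear": [-0.11,-0.035,0],"turn": [0.007,-0.006,-0.17],"grip": 0.4},
    {"linear": [-0.15,-0.045,0],"turn": [0.007,-0.006,-0.17],"grip": 0.4},
    {"linear": [-0.19,-0.06,0],"turn": [0.007,-0.006,-0.17],"grip": 0.4},
    {"linear": [-0.233,-0.07,0],"turn": [0.007,-0.006,-0.17],"grip": 0.4},
    {"linear": [-0.233,-0.07,0],"turn": [0.007,-0.006,-0.17],"grip": 0.4},
  ],
)

```text
clock: 22.9
eef_pos: [0.4367, 0.0561, 0.1283]
tcp_rot: [-0.001, 0.758, 0.653, -0.001]
force: [0.1, 1.3, -0.8]
grip_width: 0.0548
```

```bash
python3 - <<'E'
from h import *
gt((.4435,-.0508,.16),-8.2)
E
```

```text
lin [-0.1047, 0.0225, -0.0017] turn [-0.0022, 0.0003, -0.0052] curyaw -8.5 q [-0.77  0.09  0.53  2.18 -0.06  0.88 -0.35] pos [0.4367 0.0561 0.1283] w 0.0548 F [ 0.1  1.3 -0.8] t 22.9
```

Request:
drive_tool(
  deltas=[
    {"linear": [-0.04,0.008,0],"turn": [0,0,-0.005],"grip": 0.4},
    {"linear": [-0.08,0.016,0],"turn": [0,0,-0.005],"grip": 0.4},
    {"linear": [-0.1047,0.0225,0],"turn": [0,0,-0.005],"grip": 0.4},
    {"linear": [-0.1047,0.0225,0.02],"turn": [0,0,-0.005],"grip": 0.4},
    {"linear": [-0.1047,0.0225,0.06],"turn": [0,0,-0.005],"grip": 0.4},
    {"linear": [-0.1047,0.0225,0.08],"turn": [0,0,-0.005],"grip": 0.4},
    {"linear": [-0.1047,0.0225,0.08],"turn": [0,0,-0.005],"grip": 0.4},
    {"linear": [-0.1047,0.0225,0.08],"turn": [0,0,-0.005],"grip": 0.4},
  ],
)

```text
clock: 23.7
eef_pos: [0.443, -0.0511, 0.0484]
tcp_rot: [-0.001, 0.756, 0.655, -0.002]
force: [0.6, 0.0, 0.1]
grip_width: 0.0546
```

```bash
python3 - <<'E'
from h import *
p,d,c=grab("wrist","19")
W=cloud(d,c);X,Y,Z=W[...,0],W[...,1],W[...,2]
p0,R,s=pose();tz=p0[2]+.03
T=R.inv().apply((W-p0).reshape(-1,3)).reshape(W.shape)
m=(abs(Z-(tz+.037))<.006)&(abs(T[...,1])<.034)&(np.arange(384)[:,None]<275)
q=T[m];print("held top: y",np.percentile(q[:,1],[.5,99.5]),"x max",np.percentile(q[:,0],99.5))
gt((.4435,-.0508,.041),-8.2)
E
```

```text
held top: y [-0.03109535  0.03063696] x max 0.04443786662093843
lin [0.0001, -0.0001, 0.038] turn [-0.002, 0.0005, -0.0003] curyaw -8.2 q [-0.55  0.26  0.59  2.24 -0.23  0.69  0.07] pos [ 0.4436 -0.0509  0.049 ] w 0.0547 F [-0.4  0.3  0.2] t 23.75
```

View pics/wrist19.png

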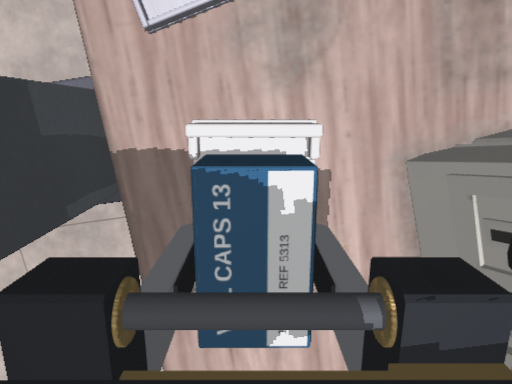

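Request:
drive_tool(
  deltas=[
    {"linear": [0,0,0.015],"turn": [0,0,0],"grip": 0.4},
    {"linear": [0,0,0.027],"turn": [0,0,0],"grip": 0.4},
    {"linear": [0,0,0.034],"turn": [0,0,0],"grip": 0.4},
    {"linear": [0,0,0.036],"turn": [0,0,0],"grip": 0.4},
    {"linear": [0,0,0.036],"turn": [0,0,0],"grip": 0.4},
  ],
)

```text
clock: 24.25
eef_pos: [0.4435, -0.051, 0.013]
tcp_rot: [-0.001, 0.756, 0.655, -0.001]
force: [0.4, 0.7, -0.4]
grip_width: 0.0548
```

```bash
python3 - <<'E'
from h import *
p,d,c=grab("wrist","20")
gt((.4435,-.0508,.0405),-8.2)
p,d,c=grab("scene","20");cv2.imwrite("pics/s20z.png",cv2.resize(p[180:290,180:310,::-1],None,fx=5,fy=5,interpolation=cv2.INTER_CUBIC))
E
```

```text
lin [0.0002, -0.0002, 0.0027] turn [-0.0019, 0.0005, -0.0005] curyaw -8.2 q [-0.5   0.34  0.55  2.27 -0.31  0.61  0.14] pos [ 0.4437 -0.051   0.0132] w 0.0548 F [-0.  -0.3 -0.6] t 24.3
```

View pics/wrist20.png

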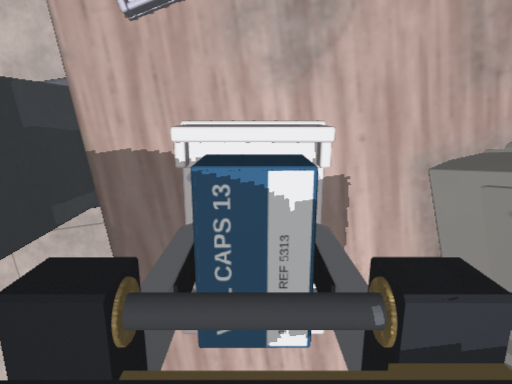

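View pics/s20z.png

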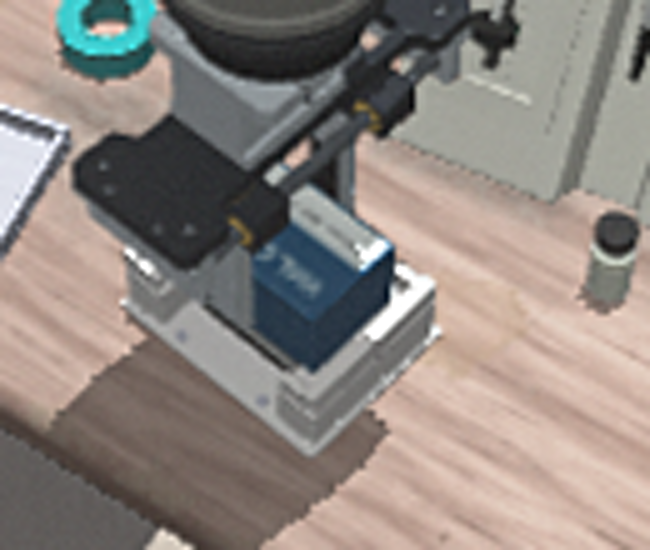

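Request:
drive_tool(
  deltas=[
    {"linear": [0,0,0.0025],"turn": [0,0,0],"grip": 0.4},
    {"linear": [0,0,0.0025],"turn": [0,0,0],"grip": 0.4},
    {"linear": [0,0,0.0025],"turn": [0,0,0],"grip": 0.7},
    {"linear": [0,0,0.0025],"turn": [0,0,0],"grip": 0.75},
    {"linear": [0,0,0.0025],"turn": [0,0,0],"grip": 0.75},
    {"linear": [0,0,0.0025],"turn": [0,0,0],"grip": 0.75},
    {"linear": [0,0,-0.03],"turn": [0,0,0],"grip": 0.75},
    {"linear": [0,0,-0.08],"turn": [0,0,0],"grip": 0.85},
    {"linear": [0,0,-0.13],"turn": [0,0,0],"grip": 1},
    {"linear": [0,0,-0.15],"turn": [0,0,0],"grip": 1},
  ],
)

```text
clock: 25.35
eef_pos: [0.4455, -0.0513, 0.1671]
tcp_rot: [0.0, 0.756, 0.654, 0.001]
force: [0.0, 0.4, -1.4]
grip_width: 0.091
```

```bash
python3 - <<'E'
from h import *
p,d,c=grab("wrist","21")
W=cloud(d,c);X,Y,Z=W[...,0],W[...,1],W[...,2]
m=big((abs(X-.444)<.08)&(abs(Y+.05)<.08)&(Z>.068)&(Z<.09));print("med",m.sum(),rect("wrist",m,.077,c),np.median(Z[m]))
gt((.44,.1,.2),-8)
E
```

```text
med 5898 ('c', (0.4448, -0.0508), 'LxW', (0.0899, 0.0551), 'long-ang', 81.8) 0.07788186354660707
lin [0.1485, -0.028, -0.0014] turn [0.0042, -0.0027, -0.0045] curyaw -8.3 q [-0.67  0.04  0.67  2.13 -0.03  0.97 -0.12] pos [ 0.4464 -0.051   0.1683] w 0.0931 F [ 3.  -1.2  3.4] t 25.4
```

View pics/wrist21.png

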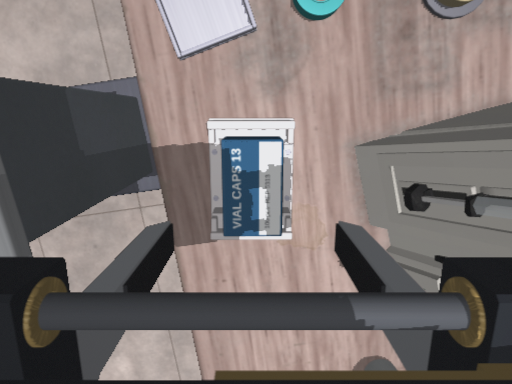

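```bash
python3 - <<'E'
from h import *
gt((.555,.185,.23),-18)
E
```

```text
lin [0.2492, 0.0737, -0.0307] turn [0.0039, -0.003, 0.17] curyaw -8.3 q [-0.67  0.04  0.67  2.13 -0.03  0.97 -0.12] pos [ 0.4464 -0.051   0.1683] w 0.0931 F [ 3.  -1.2  3.4] t 25.4
```

Request:
drive_tool(
  deltas=[
    {"linear": [0.045,0,-0.03],"turn": [0,0,0],"grip": 1},
    {"linear": [0.09,0.01,-0.03],"turn": [0,0,0.06],"grip": 1},
    {"linear": [0.13,0.025,-0.03],"turn": [0,0,0.12],"grip": 1},
    {"linear": [0.17,0.04,-0.03],"turn": [0,0,0.17],"grip": 1},
    {"linear": [0.21,0.06,-0.03],"turn": [0,0,0.17],"grip": 1},
    {"linear": [0.249,0.0737,-0.03],"turn": [0,0,0.17],"grip": 1},
    {"linear": [0.249,0.0737,-0.03],"turn": [0,0,0.17],"grip": 1},
    {"linear": [0.249,0.0737,-0.03],"turn": [0,0,0.17],"grip": 1},
  ],
)

```text
clock: 26.2
eef_pos: [0.5547, 0.1851, 0.1982]
tcp_rot: [0.001, 0.809, 0.588, 0.002]
force: [0.3, -1.0, -0.7]
grip_width: 0.0941
```

```bash
python3 - <<'E'
from h import *
p,d,c=grab("wrist","22")
W=cloud(d,c);X,Y,Z=W[...,0],W[...,1],W[...,2]
m=big((abs(X-.575)<.09)&(abs(Y-.26)<.09)&(Z>.04)&(Z<.06));print("large",m.sum(),rect("wrist",m,.05,c),np.median(Z[m]))
gt((.577,.26,.022),-18)
E
```

```text
large 5653 ('c', (0.5764, 0.2617), 'LxW', (0.0944, 0.0601), 'long-ang', 72.6) 0.05085092753485599
lin [0.0786, -0.0028, 0.2067] turn [0.0031, -0.0021, -0.0002] curyaw -18.0 q [-0.86  0.28  0.53  1.82 -0.16  1.09 -0.59] pos [0.5546 0.1841 0.1986] w 0.0945 F [ 0.2 -1.3 -0.7] t 26.25
```

View pics/wrist22.png

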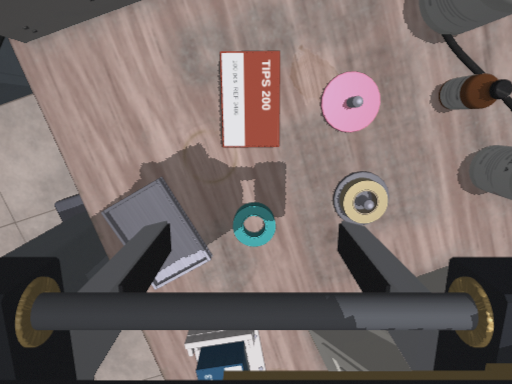

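Request:
drive_tool(
  deltas=[
    {"linear": [0.04,-0.001,0.02],"turn": [0,0,-0.01],"grip": 1},
    {"linear": [0.0795,-0.003,0.05],"turn": [0,0,-0.01],"grip": 1},
    {"linear": [0.0795,-0.004,0.09],"turn": [0,0,-0.01],"grip": 1},
    {"linear": [0.0795,-0.004,0.13],"turn": [0,0,-0.01],"grip": 1},
    {"linear": [0.0795,-0.004,0.13],"turn": [0,0,-0.01],"grip": 1},
    {"linear": [0.0795,-0.004,0.13],"turn": [0,0,-0.01],"grip": 1},
  ],
)

```text
clock: 26.85
eef_pos: [0.5761, 0.2599, 0.0697]
tcp_rot: [0.001, 0.807, 0.591, 0.002]
force: [0.0, -0.3, 0.2]
grip_width: 0.094
```

```bash
python3 - <<'E'
from h import *
p,d,c=grab("wrist","23")
W=cloud(d,c);X,Y,Z=W[...,0],W[...,1],W[...,2]
m=big((abs(X-.575)<.09)&(abs(Y-.26)<.09)&(Z>.04)&(Z<.06));print("large",m.sum(),rect("wrist",m,.05,c),np.median(Z[m]))
gt((.5764,.2617,.022),-17.4)
E
```

```text
large 11157 ('c', (0.5768, 0.2624), 'LxW', (0.0953, 0.06), 'long-ang', 72.6) 0.05090091241583984
lin [0.0008, -0.0012, 0.0788] turn [0.0044, -0.0033, -0.0021] curyaw -17.5 q [-0.86  0.5   0.45  1.82 -0.27  0.88 -0.59] pos [0.5769 0.2605 0.0708] w 0.0943 F [-0.2  0.4  0.8] t 26.9
```

View pics/wrist23.png

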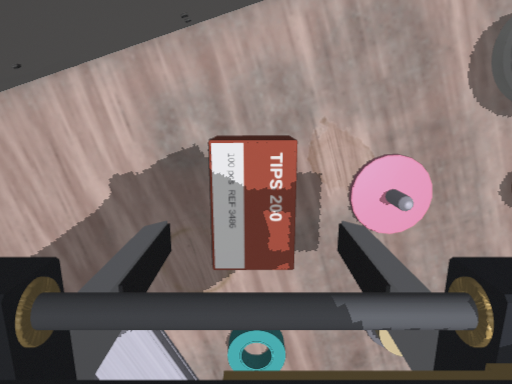

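Request:
drive_tool(
  deltas=[
    {"linear": [0.0015,-0.001,0.03],"turn": [0,0,0],"grip": 1},
    {"linear": [0.0015,-0.001,0.06],"turn": [0,0,0],"grip": 1},
    {"linear": [0.0015,-0.001,0.074],"turn": [0,0,0],"grip": 1},
    {"linear": [0.0015,-0.001,0.078],"turn": [0,0,0],"grip": 0.8},
    {"linear": [0.0015,-0.001,0.078],"turn": [0,0,0],"grip": 0.6},
    {"linear": [0.0015,-0.001,0.078],"turn": [0,0,0],"grip": 0.4},
    {"linear": [0.0015,-0.001,0.078],"turn": [0,0,0],"grip": 0.4},
    {"linear": [0.0015,-0.001,0.078],"turn": [0,0,0],"grip": 0.4},
    {"linear": [0.0015,-0.001,0.078],"turn": [0,0,0],"grip": 0.4},
  ],
)

```text
clock: 27.8
eef_pos: [0.5773, 0.2627, -0.0062]
tcp_rot: [0.001, 0.807, 0.591, 0.003]
force: [-1.0, -0.3, 7.5]
grip_width: 0.0598
```

Request:
drive_tool(
  deltas=[
    {"linear": [0,0,-0.01],"turn": [0,0,0],"grip": 0.4},
    {"linear": [0,0,-0.04],"turn": [0,0,0],"grip": 0.4},
    {"linear": [0,0,-0.08],"turn": [0,0,0],"grip": 0.4},
    {"linear": [0,0,-0.12],"turn": [0,0,0],"grip": 0.4},
    {"linear": [0,0,-0.12],"turn": [0,0,0],"grip": 0.4},
  ],
)

```text
clock: 28.3
eef_pos: [0.5795, 0.2633, 0.1199]
tcp_rot: [0.001, 0.807, 0.591, 0.007]
force: [0.8, 0.7, -0.2]
grip_width: 0.0598
```

```bash
python3 - <<'E'
from h import *
gt((.44,.06,.16),11.4)
E
```

```text
lin [-0.2358, -0.0715, -0.0134] turn [0.0126, -0.0078, -0.5053] curyaw -17.6 q [-0.89  0.44  0.48  1.78 -0.24  0.96 -0.62] pos [0.5795 0.2633 0.1199] w 0.0598 F [ 0.8  0.7 -0.2] t 28.3
```

Request:
drive_tool(
  deltas=[
    {"linear": [-0.03,-0.01,0],"turn": [0.002,-0.002,-0.1],"grip": 0.4},
    {"linear": [-0.07,-0.02,0],"turn": [0.005,-0.004,-0.2],"grip": 0.4},
    {"linear": [-0.11,-0.035,0],"turn": [0.007,-0.006,-0.3],"grip": 0.4},
    {"linear": [-0.15,-0.045,0],"turn": [0.01,-0.007,-0.4],"grip": 0.4},
    {"linear": [-0.19,-0.06,-0.01],"turn": [0.012,-0.008,-0.505],"grip": 0.4},
    {"linear": [-0.236,-0.07,-0.013],"turn": [0.012,-0.008,-0.505],"grip": 0.4},
    {"linear": [-0.236,-0.07,-0.013],"turn": [0.012,-0.008,-0.505],"grip": 0.4},
    {"linear": [-0.236,-0.07,-0.013],"turn": [0.012,-0.008,-0.505],"grip": 0.4},
  ],
)

```text
clock: 29.1
eef_pos: [0.4413, 0.0589, 0.1303]
tcp_rot: [0.0, 0.634, 0.773, 0.001]
force: [0.2, 0.5, -0.8]
grip_width: 0.0599
```

```bash
python3 - <<'E'
from h import *
p,d,c=grab("wrist","24")
W=cloud(d,c);X,Y,Z=W[...,0],W[...,1],W[...,2]
m=big((abs(X-.415)<.08)&(abs(Y-.145)<.09)&(Z>.0095)&(Z<.03)&(np.arange(384)[:,None]<230));print("tray rim",m.sum(),rect("wrist",m,.016,c))
n=(abs(X-.415)<.05)&(abs(Y-.145)<.065)&(Z>.001)&(Z<.008)
go((.43,.07,.13),11.4)
E
```

```text
tray rim 1900 ('c', (0.4169, 0.1474), 'LxW', (0.1146, 0.0838), 'long-ang', 101.8)
lin [0.0124, -0.0095, 0.0001] turn [0.0015, -0.0003, -0.0008] curyaw 11.4 q [-0.71  0.1   0.46  2.17 -0.06  0.88 -0.01] pos [0.4417 0.0597 0.1301] w 0.0595 F [-0.1  0.1 -0.8] t 29.15
```

View pics/wrist24.png

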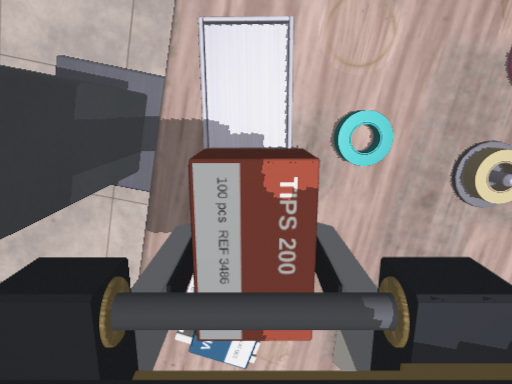

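```bash
python3 - <<'E'
from h import *
gt((.4173,.1450,.09),11.7)
E
```

```text
lin [0.0884, -0.0073, 0.0701] turn [0.0015, -0.0003, -0.006] curyaw 11.4 q [-0.71  0.1   0.46  2.17 -0.06  0.88 -0.01] pos [0.4417 0.0597 0.1301] w 0.0595 F [-0.1  0.1 -0.8] t 29.15
```

Request:
drive_tool(
  deltas=[
    {"linear": [0.04,-0.003,0],"turn": [0,0,-0.006],"grip": 0.4},
    {"linear": [0.088,-0.007,0.02],"turn": [0,0,-0.006],"grip": 0.4},
    {"linear": [0.088,-0.007,0.05],"turn": [0,0,-0.006],"grip": 0.4},
    {"linear": [0.088,-0.007,0.07],"turn": [0,0,-0.006],"grip": 0.4},
    {"linear": [0.088,-0.007,0.07],"turn": [0,0,-0.006],"grip": 0.4},
    {"linear": [0.088,-0.007,0.07],"turn": [0,0,-0.006],"grip": 0.4},
  ],
)

```text
clock: 29.75
eef_pos: [0.4179, 0.145, 0.0602]
tcp_rot: [0.0, 0.631, 0.776, 0.0]
force: [-0.7, -0.3, -0.9]
grip_width: 0.0601
```

```bash
python3 - <<'E'
from h import *
p,d,c=grab("wrist","25")
gt((.4173,.1450,.0285),11.7)
p,d,c=grab("scene","25");cv2.imwrite("pics/s25z.png",cv2.resize(p[150:250,120:240,::-1],None,fx=5,fy=5,interpolation=cv2.INTER_CUBIC))
E
```

```text
lin [0.0002, -0.0011, 0.0623] turn [0.002, -0.0002, 0.0001] curyaw 11.7 q [-0.81  0.21  0.37  2.24 -0.12  0.71 -0.15] pos [0.4183 0.145  0.0608] w 0.0593 F [ 0.6 -0.9 -0.5] t 29.8
```

View pics/wrist25.png

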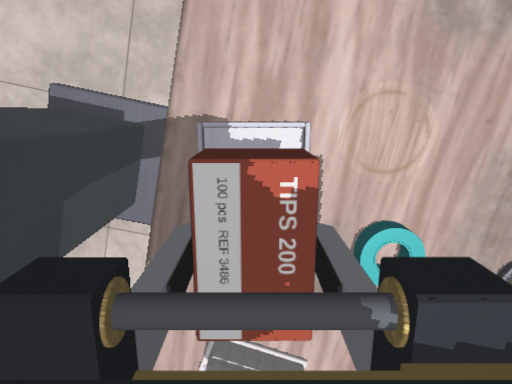

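View pics/s25z.png

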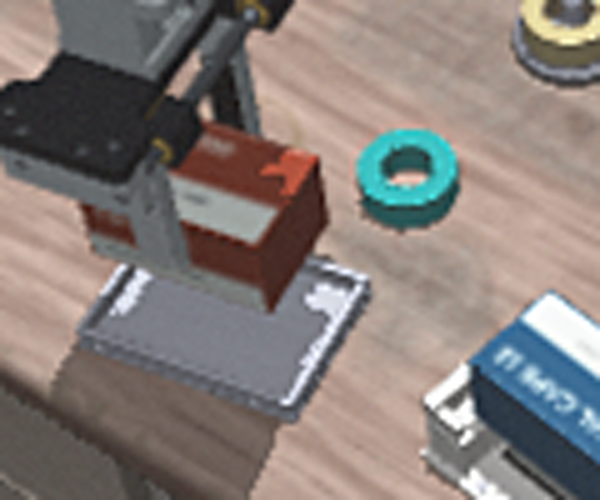

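Request:
drive_tool(
  deltas=[
    {"linear": [0,-0.001,0.025],"turn": [0,0,0],"grip": 0.4},
    {"linear": [0,-0.001,0.045],"turn": [0,0,0],"grip": 0.4},
    {"linear": [0,-0.001,0.056],"turn": [0,0,0],"grip": 0.4},
    {"linear": [0,-0.001,0.06],"turn": [0,0,0],"grip": 0.4},
    {"linear": [0,-0.001,0.06],"turn": [0,0,0],"grip": 0.4},
  ],
)

```text
clock: 30.35
eef_pos: [0.4179, 0.1449, 0.0013]
tcp_rot: [0.001, 0.631, 0.775, 0.001]
force: [0.3, -0.1, -0.5]
grip_width: 0.0595
```

```bash
python3 - <<'E'
from h import *
p,d,c=grab("wrist","26")
gt((.4173,.1450,.0280),11.7)
E
```

```text
lin [0.0001, -0.0008, 0.0036] turn [0.0032, -0.0009, -0.0005] curyaw 11.7 q [-0.76  0.33  0.33  2.28 -0.2   0.56 -0.08] pos [0.4181 0.145  0.0016] w 0.0601 F [-0.1 -0.3  0.3] t 30.4
```

View pics/wrist26.png

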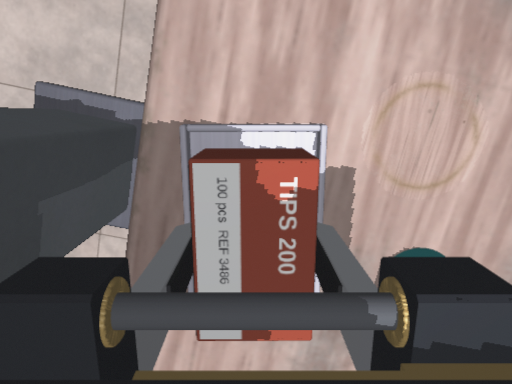

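Request:
drive_tool(
  deltas=[
    {"linear": [0,0,0.002],"turn": [0,0,0],"grip": 0.4},
    {"linear": [0,0,0.003],"turn": [0,0,0],"grip": 0.4},
    {"linear": [0,0,0.003],"turn": [0,0,0],"grip": 0.7},
    {"linear": [0,0,0.003],"turn": [0,0,0],"grip": 0.8},
    {"linear": [0,0,0.003],"turn": [0,0,0],"grip": 0.8},
    {"linear": [0,0,0.003],"turn": [0,0,0],"grip": 0.8},
    {"linear": [0,0,-0.03],"turn": [0,0,0],"grip": 0.8},
    {"linear": [0,0,-0.08],"turn": [0,0,0],"grip": 0.85},
    {"linear": [0,0,-0.13],"turn": [0,0,0],"grip": 1},
    {"linear": [0,0,-0.18],"turn": [0,0,0],"grip": 1},
  ],
)

```text
clock: 31.4
eef_pos: [0.4171, 0.1442, 0.1837]
tcp_rot: [0.001, 0.632, 0.775, 0.001]
force: [1.5, 1.8, 0.4]
grip_width: 0.092
```

Request:
drive_tool(
  deltas=[
    {"linear": [0,0,-0.04],"turn": [0,0,0],"grip": 1},
    {"linear": [-0.02,0,-0.06],"turn": [0,0,0],"grip": 1},
    {"linear": [-0.02,0,-0.06],"turn": [0,0,0],"grip": 1},
    {"linear": [-0.02,0,-0.06],"turn": [0,0,0],"grip": 1},
  ],
)

```text
clock: 31.8
eef_pos: [0.4209, 0.1246, 0.2435]
tcp_rot: [0.001, 0.632, 0.775, 0.002]
force: [-0.6, 1.0, -0.3]
grip_width: 0.094
```

```bash
python3 - <<'E'
from h import *
p,d,c=grab("wrist","27")
W=cloud(d,c);X,Y,Z=W[...,0],W[...,1],W[...,2]
m=big((abs(X-.415)<.08)&(abs(Y-.145)<.09)&(Z>.045)&(Z<.065)&(np.arange(384)[:,None]<250));print("large",m.sum(),rect("wrist",m,.054,c),np.median(Z[m]))
m=big((abs(X-.415)<.08)&(abs(Y-.145)<.09)&(Z>.01)&(np.arange(384)[:,None]<250));print("tray",rect("wrist",m,.016,c))
m=big((abs(X-.444)<.08)&(abs(Y+.05)<.08)&(Z>.068)&(Z<.09));print("med",m.sum(),np.median(Z[m]))
p,d,c=grab("scene","27");cv2.imwrite("pics/s27z.png",cv2.resize(p[90:300,120:400,::-1],None,fx=2.8,fy=2.8,interpolation=cv2.INTER_CUBIC))
W=cloud(d,c);X,Y,Z=W[...,0],W[...,1],W[...,2]
tp=(np.hypot(X-.668,Y-.113)<.03)&(Z>.02)&(Z<.032);print("tape top z",np.median(Z[tp]),tp.sum())
print(pose()[2]["clock"],pose()[0])
E
```

```text
large 4115 ('c', (0.4183, 0.1438), 'LxW', (0.0944, 0.0601), 'long-ang', 101.7) 0.054877010352482956
tray ('c', (0.4175, 0.1452), 'LxW', (0.118, 0.0847), 'long-ang', 101.7)
med 630 0.07798686234564788
tape top z 0.02633220928501525 206
31.9 [0.42034161 0.12471538 0.24259934]
```

View pics/wrist27.png

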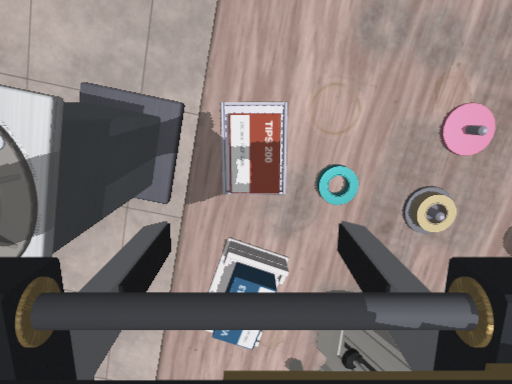

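View pics/s27z.png

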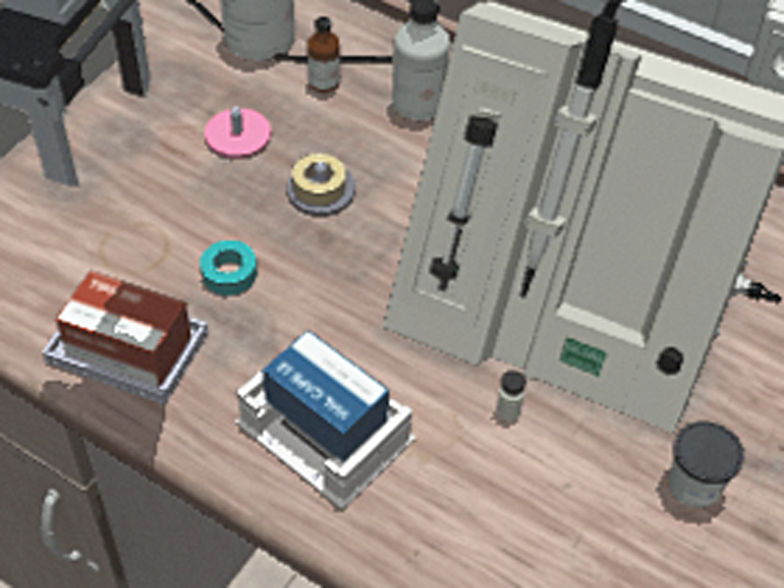

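```bash
python3 -c "
from rig import env
print(env.state()['qvel'].round(3)); print(env.close_job())"
```

```text
[-0.003  0.009 -0.002 -0.002  0.001  0.003  0.   ]
the job is handed in; nothing more can be done
None
```

I handed the job in at about 32 s with everything placed. The order was tape on the grey post, flat carton in the bay, medium carton across the blocks, then large carton in the tray.

**Last camera checks:**

| Item | Check |
|---|---|
| Flat carton | About 1.7 mm from the insert's centre and in line with it, top 28.8 mm up (28 expected). Measured before the medium carton covered it. |
| Medium carton | About 1.4 mm from the insert's centre and in line with it, inside the guards. Top 78 mm up (77 expected). |
| Large carton | Flat in the tray, about 1.6 mm from its centre and aligned with its length. |
| Tape | Post through the hole, top 26 mm up (27 expected). |
| Cup, vial, pink post, turquoise roll | Never handled; in the last scene picture the cup and vial stood where they began. |

**What failed or disagreed with the description:**
- **Fingertips:** they really end about 30 mm short of the reported TCP. My first tape grasp closed on air because of this and moved nothing. I then measured the offset in the images and allowed for it.
- **Stack:** the medium carton lay parallel to the large one, not crosswise.
- **Left instrument:** its face stands near y = 0.395 m, not 0.46 m.
- **Cameras:** the top and scene views differed from the wrist view by about 3 to 6 mm, so I worked from the wrist view.

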